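# Pack the coating samples gold side up

## Robot

A 6-joint arm with a two-finger parallel gripper is mounted at the origin on the work surface. World frame = base frame: x ahead of the robot, y to its left, z up, the work surface at z = 0. Lengths are in m, angles in rad, forces in N, time in s.
With the tool pointing down it reaches from about 0.35 to 0.975 m from the base axis. Payload 4.9 kg.
Tool frame: the origin (TCP) lies on the front face of the gripper's body, between the roots of the fingers; the fingertips stand ctrl.tip_extent ahead of it and the grasp point (between the pads) lies 54 mm ahead of it (ctrl.tip_extent is the distance from the TCP to the fingertips, in m); z points along the fingers, y is the line along which they close (so a half turn about z gives the same grasp; the last joint's range is limited). The gripper opens to 85 mm and grips with 20 to 120 N. Pads are 22 mm wide; open, the fingers measure 114 mm over their backs; the gripper's body (76 mm by 85 mm) begins 54 mm behind the grasp point. The pads swing forward as they close: fully open they stand 13 mm farther back than shut.
Start: joints at [-1.243, 0.053, 1.613, -0, 1.476, -0.119], TCP at [0.27, -0.564, 0.304] pointing down, gripper open.
Joint ranges: [-3.01, 3.01], [-1.01, 2.22], [0.06, 2.58], [-1.02, 4.17], [0.09, 2.62], [-3.14, 3.14]. Speed limits (rad/s): [2.57, 2.57, 3.14, 3.14, 3.14, 3.14].

## Interface

Orientations are given as a rotation vector (axis times angle).
In Python, from station import ctrl gives the robot as it stands.
- The arm moves only by the tool apply_moves, never from a script. Its argument "rows" is one flat list of numbers, 6 for each row, row after row: the shift along the tool's x, y, z normalised to -1 to 1, where 1 is 0.6 m, then the turn, a rotation vector about the tool's x, y, z normalised to -1 to 1, where 1 is 90 degrees. A call has 1 to 20 rows; each row is the pose to reach, as a shift and turn from the pose commanded when the call began, along the tool's axes at that moment; what a row does not reach only later rows make up. A row lasts 1/10 s, in which the tool goes at most 50 mm and 8.59 degrees, less where a joint would pass 70% of its speed; a pose out of reach is approached as far as the arm can. A call with a number of a shift or a turn outside -1 to 1 is refused whole. A call with a gripper value outside its range is refused whole. "grip" is the opening, from 0 (shut) to 1 (fully open), set as the call begins (left out, the last holds). The fingers move at their own pace and stop on an object; "grip_force" is the grip in N (left out, the last holds). Time passes only in rows, so rows that repeat a pose let the fingers close. It gives the time, the measured TCP pose, the force, the opening and the grip force at its end, in the units of the state.
- ctrl.get_obs(): the state, without advancing time (a new reading comes with each control period).
- ctrl.get_image(name): name is "scene" or "top"; returns (picture, depth): 384x512x3 uint8, blue, green, red; 384x512 float32, m along the optical axis (not along the pixel's ray), 0 where there is no reading.
- ctrl.camera_model(name): a dict with "mtx" (3x3 intrinsics, pixels), "R" (3x3) and "t" (3): a world point X has camera coordinates R X + t. Camera axes: x right, y down, z forward; pixel columns grow to the right and rows downward; lengths in m; the calibration is good to about 2 mm. A picture is of the moment at which its call begins. camera_model takes no time and is no camera call.
- ctrl.finish_job(): hands the job in; it is judged then, once.
The state is a dict: "t": time; "q": joint angles; "dq": joint speeds; "effort": joint torques, N m; "tool_pos": TCP position; "tool_rot": TCP orientation; "contact_force": force on the tool from outside, world axes, zero at the start; "wrist_torque": the same for the moment, N m; "opening": finger opening in m; "grip_force": force on a finger pad.
Only numpy, scipy, OpenCV 4.12 (cv2) and the standard library are available. Lean on these libraries where they do the work, as an engineer would, in place of code of your own. Each camera call takes 0.05 s, during which the arm holds its last target. There are 200 camera calls.

## Task

Pack up the coating samples on this exhibition table: lift the lid off the steel case by its knob and set it aside flat on the table, clear of the case, then put every sample plate inside the case lying gold side up (turn the face-down ones over; the blue fence with the curved face is there to push them up against and tip them over), and put the lid back on fully home. Last, log the packed case: with the lid on, press the red key of the tally counter fully in while the counter is braced against its steel stop, and let go again. Leave the three other exhibits (gold ball on a foot, white stem, screwdriver) where they are.

Things in the scene. Friction and masses are not known exactly. Their poses are not given: they have to be found in the camera images.
- plate1_mid (a point): flat rectangular sample plate 76 x 56 x 10 mm, about 0.15 kg, dark side up at the start; one broad face gold, the other dark grey; point = its centre (half-way through the thickness); x axis along the 76 mm length, y along the 56 mm width, z out of the gold face (z up = gold side up); any one of the three plates may be absent
- plate2_mid (a point): flat rectangular sample plate 76 x 56 x 10 mm, about 0.15 kg, dark side up at the start; one broad face gold, the other dark grey; point = its centre (half-way through the thickness); x axis along the 76 mm length, y along the 56 mm width, z out of the gold face (z up = gold side up); any one of the three plates may be absent
- plate3_mid (a point): flat rectangular sample plate 76 x 56 x 10 mm, about 0.15 kg, gold side up at the start; one broad face gold, the other dark grey; point = its centre (half-way through the thickness); x axis along the 76 mm length, y along the 56 mm width, z out of the gold face (z up = gold side up); any one of the three plates may be absent
- case: fixed open steel case with perforated walls, 118 (x) x 158 (y) mm outside, 110 x 150 mm inside, walls 4 mm, rim 50 mm above the table, inner floor 4 mm above the table; origin at the centre of its underside. Up to three plates fit stacked flat with the 56 mm width along the case's y
- lid_knob (a point): loose aluminium lid, 0.25 kg, on the case at the start; point = middle of its black upright knob (24 mm diameter, 30 mm high, at the lid's centre). The lid plate is 124 (x) x 164 (y) x 3 mm, its top face 15 mm below this point; beneath it a 6 mm deep locating rim that enters the case with 5 mm of play each side. Point height: 68 mm when seated on the case, 24 mm when lying on the table. x, y axes parallel to the case's when seated (either way round)
- fence: fixed blue fence 130 mm wide (y); origin at its toe's middle on the table; towards its +x the face rises at 40 deg to 18 mm high (22 mm past the toe), ever steeper to 50 mm (37 mm past), then upright to 55 mm; back face 43 mm past. A plate pushed lengthwise along +x climbs it until, foot at the toe, it leans at 55 deg with its upper edge 63 mm high; pulled there from behind it falls over towards -x
- stop: fixed dark steel bar 16 (x) x 110 (y) x 34 mm high; origin at the centre of its underside; the counter is braced against its -x face, 8 mm from the origin
- counter_mid (a point): loose grey tally counter, 62 (x) x 50 (y) x 28 mm, 0.18 kg; point = its centre; x axis towards the stop; its red round key, 20 mm diameter, sticks out 12 mm from its -x end at 14 mm height (key face 43 mm from the point)
- key (a joint): travel of the red key: 0 out, 0.006 m pressed fully in (towards the counter's +x); springs back; needs 1 N to start and 4 N fully in
- cup: bystander: gold ball on a foot, 60 mm wide, 80 mm high; origin at its underside
- stem: bystander: white ceramic stem on a foot, 56 mm wide, 72 mm high; origin at its underside
- driver: bystander: screwdriver lying on the table; origin near its middle
Not all that is in view belongs to the job. Of the things shaped like the part that bears counter_mid, the grey one is meant. What is shaped like the part that bears lid_knob but brown is not meant.

How it is judged:
By the outcome, as a careful person would: the job done as asked, in the order asked, and still so for the second after the job is handed in, with the robot touching nothing.
Of plate1, plate2, plate3 only 2 to 3 are there at a start; the rules pass over those that are not, and their reading is None.
At some moment in a run one of plate1, plate2, plate3, counter may be knocked a few centimetres aside while the robot is not near it.
It also fails if it takes over 210 s, if anything falls off the work surface, if the arm or the gripper's body presses on something with over 40 N, if the wrist force passes 120 N, or if a joint passes its speed limit or range.

## Working session

There is one attempt and no reset: what is moved stays moved. The work goes in short steps, Python scripts to look and compute and a tool call to move; the robot and the scene stay as the last step left them, time stands still between calls to the robot, and variables do not carry over. Pictures are saved under pics/ and viewed, at most 14 in all, crops included, and the job is handed in when it is done.

Besides the shell and the picture viewer there is one more tool, called by a JSON object that holds its "method" and its "body". apply_moves: Moves the arm, as the interface text tells. Its arguments: {"type":"object","properties":{"rows":{"type":"array","items":{"type":"number"}},"grip":{"type":"number"},"grip_force":{"type":"number"}},"required":["rows"]}

```bash
mkdir -p pics; ls
python3 - <<'E'
from station import ctrl
import cv2, numpy as np
o=ctrl.get_obs();print(o, ctrl.tip_extent)
for n in("scene","top"):
    im,d=ctrl.get_image(n);cv2.imwrite(f"pics/{n}0.png",im);np.save(f"pics/{n}0.npy",d)
    m=ctrl.camera_model(n);print(n,m, -m["R"].T@m["t"])
E
```

```text
pics
{'t': 0.0, 'q': array([-1.24302562e+00,  5.33248093e-02,  1.61427161e+00, -2.54041447e-05,
        1.47597546e+00, -1.18994753e-01]), 'dq': array([-0.00063821,  0.00154408, -0.00169064,  0.0003175 , -0.00035551,
       -0.00094337]), 'effort': array([-7.57034340e-04, -3.93681800e+01, -3.70180464e+01, -1.99612364e-04,
        6.94152943e-03,  9.63327125e-06]), 'tool_pos': array([ 0.26987975, -0.56321379,  0.3026961 ]), 'tool_rot': array([-3.06161771e+00, -6.95523884e-01,  3.63228535e-04]), 'contact_force': array([ 0.04991736, -0.88447203,  1.28372438]), 'wrist_torque': array([-0.02217452, -0.04485925,  0.00229914]), 'grip_force': 0.0, 'opening': 0.08536473578693624} 0.0726
scene {'mtx': array([[357.61842047,   0.        , 254.19751568],
       [  0.        , 357.61842047, 194.61729155],
       [  0.        ,   0.        ,   1.        ]]), 'R': array([[ 0.61757636,  0.7864307 ,  0.01123327],
       [ 0.63093364, -0.48683745, -0.6040795 ],
       [-0.46959789,  0.38015267, -0.79684489]]), 't': array([-0.37004175, -0.35831137,  1.57726319])} [ 1.1952792  -0.483028    1.04454233]
top {'mtx': array([[378.61684257,   0.        , 261.68843518],
       [  0.        , 378.61684257, 194.3144892 ],
       [  0.        ,   0.        ,   1.        ]]), 'R': array([[ 0.00299695, -0.99951168, -0.03110351],
       [-0.98945663,  0.00153985, -0.14482132],
       [ 0.1447985 ,  0.0312096 , -0.98896883]]), 't': array([-0.0047198 ,  0.61702271,  0.99240837])} [ 0.46683211 -0.03664029  1.07067219]
```

View pics/top0.png

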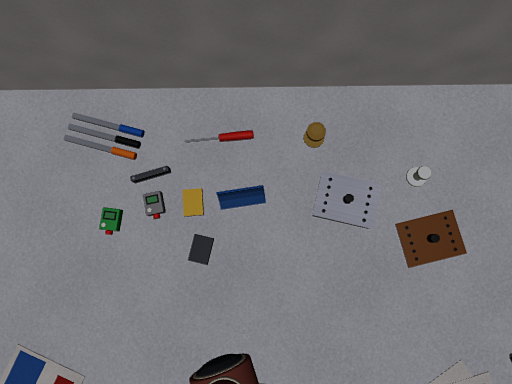

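View pics/scene0.png

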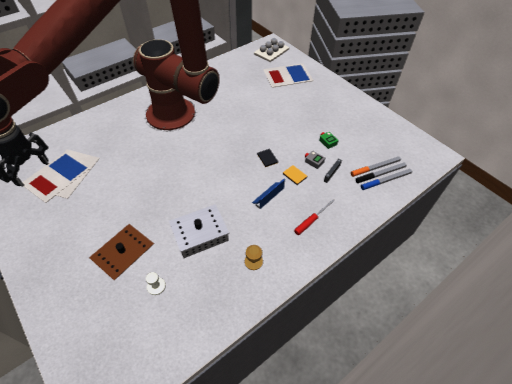

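Top view, candidates. Lid: the steel case lid at (347,198) is the one I want; the brown one at (432,238) is a decoy. Counter: the grey one at (153,203); the green one at (110,219) is a decoy. Only two plates are present, gold at (193,202) and dark at (201,249). The fence is at (241,197) and the stop at (151,174).

```bash
cat > h.py <<'E'
from station import ctrl
import cv2, numpy as np
from scipy.spatial.transform import Rotation as Ro
def ray(n,uv,z):
    m=ctrl.camera_model(n);c=-m["R"].T@m["t"]
    uv=np.atleast_2d(np.asarray(uv,float));d=np.c_[uv,np.ones(len(uv))]@np.linalg.inv(m["mtx"]).T@m["R"]
    return c+d*((z-c[2])/d[:,2])[:,None]
def rect(n,mask,z,box=None):
    """world centre, long side, short side, long-axis angle deg of biggest blob in box(u0,v0,u1,v1)"""
    mk=np.zeros_like(mask,np.uint8)
    if box: u0,v0,u1,v1=box; mk[v0:v1,u0:u1]=mask[v0:v1,u0:u1]
    else: mk=mask.astype(np.uint8)
    cs,_=cv2.findContours(mk,cv2.RETR_EXTERNAL,cv2.CHAIN_APPROX_NONE)
    c=max(cs,key=cv2.contourArea)[:,0,:]
    P=ray(n,c,z)[:,:2].astype(np.float32)*1000
    (x,y),(w,h),a=cv2.minAreaRect(P)
    if w<h: w,h,a=h,w,a+90
    return np.round([x,y,w,h,(a+90)%180-90],1), c.mean(0)
def tomove(pos,R=None):
    """normalised row to reach TCP world pos (and Rotation)"""
    o=ctrl.get_obs();r=Ro.from_rotvec(o["tool_rot"])
    s=r.inv().apply(np.asarray(pos)-o["tool_pos"])/0.6
    t=(r.inv()*R).as_rotvec()/(np.pi/2) if R is not None else np.zeros(3)
    return np.round(np.r_[s,t],4)
def down(yaw):
    """tool z down, tool y (closing line) at angle yaw deg from world x"""
    a=np.radians(yaw);y=np.array([np.cos(a),np.sin(a),0]);z=np.array([0,0,-1.]);x=np.cross(y,z)
    return Ro.from_matrix(np.c_[x,y,z])
E
python3 - <<'E'
from h import *
im=cv2.imread("pics/top0.png");hsv=cv2.cvtColor(im,cv2.COLOR_BGR2HSV);H,S,V=cv2.split(hsv)
d=np.load("pics/top0.npy")
print("gold",rect("top",(H>12)&(H<32)&(S>120),.01,(175,180,212,222)))
print("dark",rect("top",(V<90),.01,(180,225,222,270)))
print("fence",rect("top",(H>95)&(H<125)&(S>100),.04,(210,180,275,215)))
print("stop",rect("top",(V<80),.034,(125,160,175,188)))
print("red",rect("top",((H<8)|(H>172))&(S>120),.014,(140,208,168,225)))
print("knob",rect("top",(V<60),.083,(338,190,358,206)))
print("drv",rect("top",((H<8)|(H>172))&(S>120),.01,(180,120,260,150)))
for b in [(140,188,168,214),(305,165,385,235)]:
    u0,v0,u1,v1=b
    print(b)
# heights from depth: world points
m=ctrl.camera_model("top");vv,uu=np.mgrid[0:384,0:512]
C=np.stack([(uu-m["mtx"][0,2])/m["mtx"][0,0]*d,(vv-m["mtx"][1,2])/m["mtx"][1,1]*d,d],-1)
W=(C-m["t"])@m["R"]
for nm,b,lo,hi in [("counter",(138,186,170,218),.02,.035),("lid",(300,165,390,235),.045,.06),("brown",(390,205,470,270),-1,1),("fence",(212,180,272,214),.035,.07),("stop",(125,160,175,188),.026,.04)]:
    u0,v0,u1,v1=b;w=W[v0:v1,u0:u1]
    mk=(w[...,2]>lo)&(w[...,2]<hi)
    z=np.median(w[...,2][mk]);M=np.zeros((384,512),np.uint8);M[v0:v1,u0:u1]=mk
    print(nm,mk.sum(),round(z,4),rect("top",M,z))
rows=[]
big=lambda b,s:cv2.resize(im[b[1]:b[3],b[0]:b[2]],None,fx=s,fy=s,interpolation=cv2.INTER_CUBIC)
cv2.imwrite("pics/c1.png",np.vstack([big((90,150,290,275),4)]))
E
```

```text
gold (array([601.1, 193.4,  75.1,  56.4,   4.9]), array([192.5       , 201.65909091]))
dark (array([468.6, 167. ,  75.6,  57.4, -13. ]), array([200.52222222, 248.98888889]))
fence (array([610.2,  54.4, 130.8,  49. , -81.5]), array([241.00806452, 196.73387097]))
stop (array([677.1, 310.3, 114.5,  24.1, -73.4]), array([150.25882353, 174.15294118]))
red (array([561.6, 294.8,  18.9,  12.5, -75.9]), array([156.15789474, 215.36842105]))
knob (array([ 600.8, -231.2,   28.6,   20.8,  -56.4]), array([347.85185185, 198.37037037]))
drv (array([795. ,  72.6,  99. ,  24.5, -85. ]), array([235.93589744, 135.53846154]))
(140, 188, 168, 214)
(305, 165, 385, 235)
counter 426 0.0287 (array([590. , 299.5,  74. ,  51.5,  12.6]), array([152.95061728, 204.34567901]))
lid 2725 0.0539 (array([ 601.7, -233. ,  164.2,  124.3,   76.8]), array([346.71497585, 199.49758454]))
brown 5184 0.007 (array([ 503.7, -467.3,  225.4,  176. ,   90. ]), array([429.5, 237. ]))
fence 249 0.0497 (array([625.4,  56.1, 130.1,  16. , -81.3]), array([239.43564356, 190.77227723]))
stop 237 0.0342 (array([678.2, 314.1, 110.4,  18.4, -73.4]), array([148.75903614, 173.44578313]))
```

View pics/c1.png

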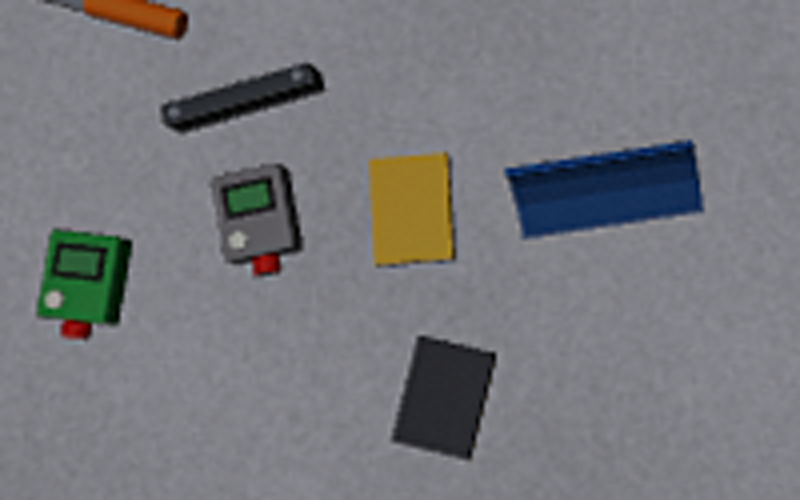

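Run:
```python
from h import *
o=ctrl.get_obs();print(Ro.from_rotvec(o["tool_rot"]).as_matrix().round(2))
for y in(76.8,-13.2,-103.2,166.8): print(y,tomove([.6015,-.2325,.22],down(y)))
im=cv2.imread("pics/top0.png");H,S,V=cv2.split(cv2.cvtColor(im,cv2.COLOR_BGR2HSV))
mk=((H>95)&(H<125)&(S>100)).astype(np.uint8);M=np.zeros_like(mk);M[180:215,210:275]=mk[180:215,210:275]
c=max(cv2.findContours(M,0,1)[0],key=cv2.contourArea)[:,0,:]
P=ray("top",c,0.);a=np.radians(8.6);print("toe dist",np.sort(P[:,:2]@[np.cos(a),np.sin(a)])[:8])
```

```text
[[ 0.9   0.43 -0.  ]
 [ 0.43 -0.9   0.  ]
 [ 0.   -0.   -1.  ]]
76.8 [ 7.3650e-01 -2.5810e-01  1.3860e-01 -3.0000e-04 -1.5000e-03 -1.5689e+00]
-13.2 [ 7.365e-01 -2.581e-01  1.386e-01 -1.000e-03 -7.000e-04 -5.689e-01]
-103.2 [ 7.365e-01 -2.581e-01  1.386e-01 -1.200e-03  3.000e-04  4.311e-01]
166.8 [ 7.3650e-01 -2.5810e-01  1.3860e-01 -8.0000e-04  1.3000e-03  1.4311e+00]
toe dist [0.5920272  0.59208281 0.59218874 0.5922946  0.59235034 0.59245617
 0.592512   0.59256195]
```

{"method": "apply_moves", "body": {"rows": [0.737,-0.258,0.138,-0.001,0,0.431,0.737,-0.258,0.138,-0.001,0,0.431,0.737,-0.258,0.138,-0.001,0,0.431,0.737,-0.258,0.138,-0.001,0,0.431,0.737,-0.258,0.138,-0.001,0,0.431,0.737,-0.258,0.138,-0.001,0,0.431,0.737,-0.258,0.138,-0.001,0,0.431,0.737,-0.258,0.138,-0.001,0,0.431,0.737,-0.258,0.138,-0.001,0,0.431,0.737,-0.258,0.138,-0.001,0,0.431,0.737,-0.258,0.138,-0.001,0,0.431,0.737,-0.258,0.138,-0.001,0,0.431,0.737,-0.258,0.138,-0.001,0,0.431,0.737,-0.258,0.138,-0.001,0,0.431], "grip": 0.7, "grip_force": 40}}

```text
t: 1.5
tool_pos: [0.6013, -0.2342, 0.2214]
tool_rot: [3.119, -0.364, 0.001]
contact_force: [1.0, 0.8, 0.2]
opening: 0.0601
grip_force: 0.0
```

Run:
```python
from h import *
im,d=ctrl.get_image("scene");cv2.imwrite("pics/s1.png",cv2.resize(im[150:300,90:290],None,fx=3,fy=3,interpolation=2))
print(tomove([.6015,-.2325,.131],down(-103.2)))
```

```text
[-0.0005 -0.003   0.1508  0.0011 -0.0006 -0.001 ]
```

View pics/s1.png

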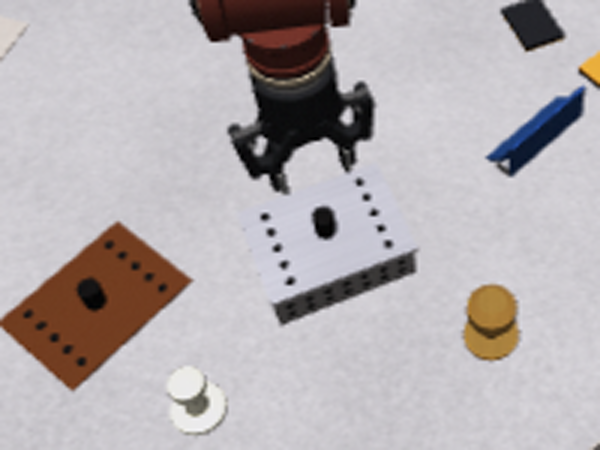

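The crop shows the open gripper right above the grey lid's knob at (325,222). The brown decoy is off to the left at (90,293). Descend and grip.

{"method": "apply_moves", "body": {"rows": [0,-0.003,0.06,0.001,0,-0.001,0,-0.003,0.11,0.001,0,-0.001,0,-0.003,0.14,0.001,0,-0.001,0,-0.003,0.15,0.001,0,-0.001,0,-0.003,0.15,0.001,0,-0.001]}}

```text
t: 2.05
tool_pos: [0.602, -0.2316, 0.1306]
tool_rot: [-3.121, 0.359, 0.001]
contact_force: [0.2, -0.4, -1.0]
opening: 0.0598
grip_force: 0.0
```

{"method": "apply_moves", "body": {"rows": [0,0,0,0,0,0,0,0,0,0,0,0,0,0,0,0,0,0,0,0,0,0,0,0,0,0,0,0,0,0,0,0,0,0,0,0,0,0,0,0,0,0,0,0,0,0,0,0], "grip": 0.1, "grip_force": 60}}

```text
t: 2.85
tool_pos: [0.6035, -0.232, 0.1334]
tool_rot: [3.12, -0.358, 0.006]
contact_force: [-1.3, -0.2, 5.2]
opening: 0.0224
grip_force: 59.1
```

{"method": "apply_moves", "body": {"rows": [0,0,-0.02,0,0,0,0,0,-0.06,0,0,0,0,0,-0.12,0,0,0,0,0,-0.15,0,0,0,0,0,-0.15,0,0,0]}}

```text
t: 3.35
tool_pos: [0.6039, -0.232, 0.2253]
tool_rot: [3.119, -0.358, 0.011]
contact_force: [0.6, -0.8, -2.3]
opening: 0.0217
grip_force: 58.9
```

Run:
```python
from h import *
o=ctrl.get_obs();print(o["contact_force"])
print(tomove([.40,-.13,.20],down(-103.2)),tomove([.40,-.13,.0875],down(-103.2)))
```

```text
[ 0.64543742 -0.81352429 -2.33226222]
[-0.3698 -0.0887  0.0394  0.001  -0.0047  0.0012] [-0.3712 -0.089   0.2268  0.001  -0.0047  0.0012]
```

{"method": "apply_moves", "body": {"rows": [-0.37,-0.089,0.0,0.001,-0.0,0.001,-0.37,-0.089,0.0,0.001,-0.0,0.001,-0.37,-0.089,0.0,0.001,-0.0,0.001,-0.37,-0.089,0.0,0.001,-0.0,0.001,-0.37,-0.089,0.0,0.001,-0.0,0.001,-0.37,-0.089,0.1,0.001,-0.0,0.001,-0.37,-0.089,0.15,0.001,-0.0,0.001,-0.37,-0.089,0.2,0.001,-0.0,0.001,-0.37,-0.089,0.2,0.001,-0.0,0.001]}}

```text
t: 4.25
tool_pos: [0.3936, -0.1265, 0.0948]
tool_rot: [-3.114, 0.36, 0.019]
contact_force: [-0.4, 0.5, -3.2]
opening: 0.0219
grip_force: 59.1
```

Run:
```python
from h import *
o=ctrl.get_obs();print(o["contact_force"])
print(tomove([.40,-.13,.0885],down(-103.2)))
```

```text
[-0.44518514  0.45219013 -3.17175182]
[ 0.0118  0.0033  0.0103 -0.0033  0.008   0.0001]
```

{"method": "apply_moves", "body": {"rows": [0,0,0.005,-0.003,0.005,0,0,0,0.011,-0.003,0.005,0,0,0,0.011,-0.003,0.005,0]}}

```text
t: 4.55
tool_pos: [0.3991, -0.1294, 0.0956]
tool_rot: [3.116, -0.36, 0.016]
contact_force: [-0.1, 0.1, -2.4]
opening: 0.0214
grip_force: 59.1
```

{"method": "apply_moves", "body": {"rows": [0,0,0,0,0,0,0,0,0,0,0,0,0,0,0,0,0,0,0,0,-0.05,0,0,0,0,0,-0.15,0,0,0,0,0,-0.25,0,0,0,0,0,-0.25,0,0,0], "grip": 0.7}}

```text
t: 5.25
tool_pos: [0.399, -0.1292, 0.2508]
tool_rot: [3.113, -0.36, 0.027]
contact_force: [-0.6, -0.9, 0.2]
opening: 0.0602
grip_force: 0.0
```

```bash
cat >> h.py <<'E'
def topview(name):
    im,d=ctrl.get_image("top");cv2.imwrite(f"pics/{name}.png",im)
    m=ctrl.camera_model("top");vv,uu=np.mgrid[0:384,0:512]
    C=np.stack([(uu-m["mtx"][0,2])/m["mtx"][0,0]*d,(vv-m["mtx"][1,2])/m["mtx"][1,1]*d,d],-1)
    return im,cv2.split(cv2.cvtColor(im,cv2.COLOR_BGR2HSV)),(C-m["t"])@m["R"]
E
python3 - <<'E'
from h import *
im,(H,S,V),W=topview("t2")
print("gold",rect("top",(H>12)&(H<32)&(S>120),.01,(165,170,222,232)))
print("dark",rect("top",(V<90),.01,(170,222,232,280)))
print("at", ctrl.get_obs()["tool_pos"])
for y in (94.9,-85.1): print(tomove([.601,.193,.2],down(y)))
E
```

```text
gold (array([601.1, 193.4,  75.1,  56.4,   4.9]), array([192.5       , 201.65909091]))
dark (array([468.8, 166.9,  74.7,  57.6, -13.5]), array([200.66292135, 248.83146067]))
at [ 0.39971483 -0.12959236  0.25270461]
[ 0.2022 -0.6006  0.0882 -0.0178 -0.0087  1.799 ]
[ 0.2022 -0.6006  0.0882  0.0061 -0.0125 -0.2009]
```

View pics/t2.png

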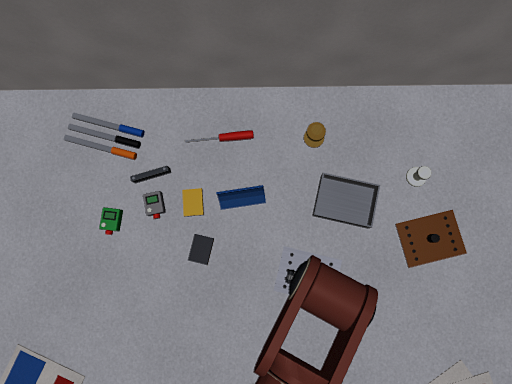

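The case is open at (346,200), and the lid lies on the table under the gripper near (300,275). The plates haven't moved. Next, the gold plate.

{"method": "apply_moves", "body": {"rows": [0.202,-0.6,0.088,0.006,-0.0125,-0.201,0.202,-0.6,0.088,0.006,-0.0125,-0.201,0.202,-0.6,0.088,0.006,-0.0125,-0.201,0.202,-0.6,0.088,0.006,-0.0125,-0.201,0.202,-0.6,0.088,0.006,-0.0125,-0.201,0.202,-0.6,0.088,0.006,-0.0125,-0.201,0.202,-0.6,0.088,0.006,-0.0125,-0.201,0.202,-0.6,0.088,0.006,-0.0125,-0.201,0.202,-0.6,0.088,0.006,-0.0125,-0.201,0.202,-0.6,0.088,0.006,-0.0125,-0.201,0.202,-0.6,0.088,0.006,-0.0125,-0.201,0.202,-0.6,0.088,0.006,-0.0125,-0.201,0.202,-0.6,0.088,0.006,-0.0125,-0.201,0.202,-0.6,0.088,0.006,-0.0125,-0.201], "grip": 0.9}}

```text
t: 6.7
tool_pos: [0.5976, 0.1936, 0.1919]
tool_rot: [-3.132, -0.133, 0.017]
contact_force: [-0.6, 0.8, -0.7]
opening: 0.0768
grip_force: 0.0
```

Run:
```python
from h import *
im,(H,S,V),W=topview("t3")
try: print("lid",rect("top",(W[...,2]>.004)&(W[...,2]<.014),.009,(255,220,380,320)))
except Exception as e: print(e)
w=W[225:310,260:350].reshape(-1,3);k=(w[:,2]>.004)&(w[:,2]<.014);A=np.c_[w[k][:,:2],np.ones(k.sum())]
print("lid plane",np.linalg.lstsq(A,w[k][:,2],rcond=None)[0],k.sum())
cm=rect("top",(W[...,2]>.035)&(W[...,2]<.06),.05,(305,165,390,240));print("case",cm)
print(tomove([.601,.1935,.075],down(-85.1)))
```

```text
lid (array([ 398.4, -124.6,  173.1,  132.5,   77.1]), array([305.99107143, 275.27232143]))
lid plane [-0.00850442 -0.00304937  0.0123517 ] 2951
case (array([ 601.5, -233.3,  159.8,  120.1,   77.2]), array([346.47979798, 199.87373737]))
[ 0.0075  0.0023  0.1947 -0.0044  0.0066 -0.0005]
```

{"method": "apply_moves", "body": {"rows": [0.0075,0.0023,0.05,-0.004,0.006,0,0.0075,0.0023,0.1,-0.004,0.006,0,0.0075,0.0023,0.15,-0.004,0.006,0,0.0075,0.0023,0.18,-0.004,0.006,0,0.0075,0.0023,0.193,-0.004,0.006,0,0.0075,0.0023,0.193,-0.004,0.006,0,0.0075,0.0023,0.193,-0.004,0.006,0]}}

```text
t: 7.45
tool_pos: [0.602, 0.1942, 0.0771]
tool_rot: [-3.138, -0.134, -0.001]
contact_force: [0.3, 0.4, -0.3]
opening: 0.0769
grip_force: 0.0
```

{"method": "apply_moves", "body": {"rows": [0,0,0,0,0,0,0,0,0,0,0,0,0,0,0,0,0,0,0,0,0,0,0,0,0,0,0,0,0,0], "grip": 0.5, "grip_force": 40}}

```text
t: 7.95
tool_pos: [0.6023, 0.1943, 0.0783]
tool_rot: [-3.138, -0.134, -0.003]
contact_force: [-1.8, -0.5, 5.8]
opening: 0.052
grip_force: 40.6
```

{"method": "apply_moves", "body": {"rows": [0,0,-0.02,0,0,0,0,0,-0.08,0,0,0,0,0,-0.15,0,0,0,0,0,-0.2,0,0,0,0,0,-0.2,0,0,0]}}

```text
t: 8.45
tool_pos: [0.6044, 0.1947, 0.2039]
tool_rot: [-3.136, -0.134, -0.018]
contact_force: [0.9, -0.3, -0.2]
opening: 0.0425
grip_force: 0.0
```

Run:
```python
from h import *
im,(H,S,V),W=topview("t4")
im2,_=ctrl.get_image("scene");cv2.imwrite("pics/s4.png",cv2.resize(im2[60:260,200:400],None,fx=3,fy=3))
print(ctrl.get_obs()["contact_force"])
print(tomove([.6015,-.233,.2],down(-103.0)))
```

```text
[-0.28330714  0.46527463 -0.57197735]
[-0.0613  0.7092 -0.0045 -0.0008 -0.0012  0.1989]
```

View pics/s4.png

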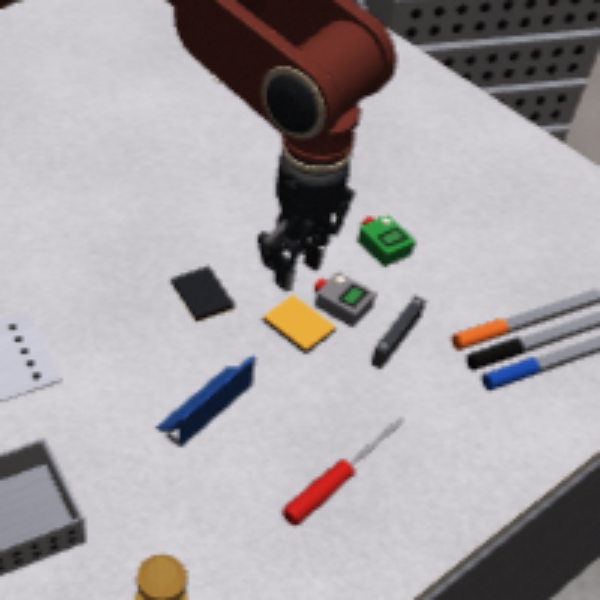

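The plate stayed at crop (298,323): the tips closed above it. Regrip lower.

Run:
```python
from h import *
im=cv2.imread("pics/t4.png");H,S,V=cv2.split(cv2.cvtColor(im,cv2.COLOR_BGR2HSV))
i2,_=ctrl.get_image("scene");h2,s2,v2=cv2.split(cv2.cvtColor(i2,cv2.COLOR_BGR2HSV))
r=rect("scene",(h2>12)&(h2<32)&(s2>120),.01,(280,150,315,185));print(r)
r0=cv2.imread("pics/scene0.png");h2,s2,v2=cv2.split(cv2.cvtColor(r0,cv2.COLOR_BGR2HSV))
print(rect("scene",(h2>12)&(h2<32)&(s2>120),.01,(280,150,315,185)))
print(tomove([.601,.1935,.0695],down(-85.1)))
```

```text
(array([587.6, 230. ,  76.4,  58.4,   4.4]), array([299.23404255, 167.38297872]))
(array([602.5, 192.3,  75.7,  58.8,   4.2]), array([294.5       , 174.27083333]))
[ 0.0004  0.0008  0.2105 -0.0004  0.0009  0.    ]
```

The plate now reads near (0.587, 0.230), close to the counter. I'll back off and remeasure.

{"method": "apply_moves", "body": {"rows": [-0.2,0.2,-0.05,0,0,0,-0.2,0.2,-0.05,0,0,0,-0.2,0.2,-0.05,0,0,0,-0.2,0.2,-0.05,0,0,0,-0.2,0.2,-0.05,0,0,0,-0.2,0.2,-0.05,0,0,0], "grip": 0.75}}

```text
t: 9.2
tool_pos: [0.4914, 0.0641, 0.2245]
tool_rot: [-3.138, -0.133, 0.005]
contact_force: [-0.3, 0.1, -0.9]
opening: 0.0641
grip_force: 0.0
```

Run:
```python
from h import *
im,(H,S,V),W=topview("t5")
print("gold",rect("top",(H>12)&(H<32)&(S>120),.01,(155,170,222,232)))
print("counter",rect("top",(W[...,2]>.018)&(W[...,2]<.04),.0287,(130,186,176,226)))
print("red",rect("top",((H<8)|(H>172))&(S>120),.014,(130,200,180,230)))
cv2.imwrite("pics/c5.png",cv2.resize(im[150:290,90:290],None,fx=3,fy=3,interpolation=2))
```

```text
gold (array([586.8, 231.4,  73.3,  56.4,   5.8]), array([177.57142857, 205.38095238]))
counter (array([589.7, 299.5,  75.2,  51.9,  14.1]), array([153.08536585, 204.48780488]))
red (array([545.9, 234.8,  45. ,  11.3,   2. ]), array([177.66666667, 221.88888889]))
```

View pics/c5.png

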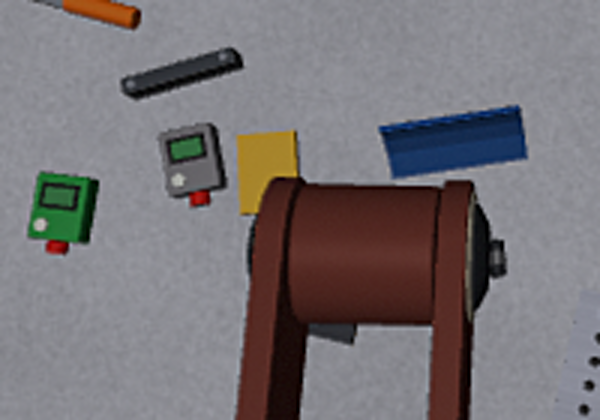

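The gold plate now sits about 13 mm from the counter. I'll grip it 24 mm towards its -x end, beside the key rather than the counter body.

Run:
```python
from h import *
print(tomove([.563,.2285,.15],down(-85)),tomove([.563,.2285,.070],down(-85)))
```

```text
[ 0.1421 -0.2621  0.1243 -0.0008  0.002  -0.0011] [ 0.1425 -0.2619  0.2576 -0.0008  0.002  -0.0011]
```

{"method": "apply_moves", "body": {"rows": [0.142,-0.262,0.06,-0.001,0.002,-0.001,0.142,-0.262,0.06,-0.001,0.002,-0.001,0.142,-0.262,0.1,-0.001,0.002,-0.001,0.142,-0.262,0.124,-0.001,0.002,-0.001,0.142,-0.262,0.124,-0.001,0.002,-0.001,0.142,-0.262,0.124,-0.001,0.002,-0.001,0.142,-0.262,0.18,-0.001,0.002,-0.001,0.142,-0.262,0.22,-0.001,0.002,-0.001,0.142,-0.262,0.235,-0.001,0.002,-0.001,0.142,-0.262,0.235,-0.001,0.002,-0.001,0.142,-0.262,0.235,-0.001,0.002,-0.001], "grip": 0.73}}

```text
t: 10.35
tool_pos: [0.5642, 0.228, 0.0867]
tool_rot: [3.138, 0.136, 0.007]
contact_force: [0.8, -0.1, -0.5]
opening: 0.0626
grip_force: 0.0
```

Run:
```python
from h import *
for i in range(3): o=ctrl.get_obs();print(o["tool_pos"])
print(tomove([.563,.2285,.070],down(-85)), o["opening"])
im2,_=ctrl.get_image("scene");cv2.imwrite("pics/s6.png",cv2.resize(im2[110:210,250:370],None,fx=5,fy=5,interpolation=2))
```

```text
[0.56423829 0.22800019 0.08669244]
[0.56423829 0.22800019 0.08669244]
[0.56423829 0.22800019 0.08669244]
[-0.0021 -0.001   0.0278  0.0003 -0.0029 -0.0005] 0.06257873811390813
```

View pics/s6.png

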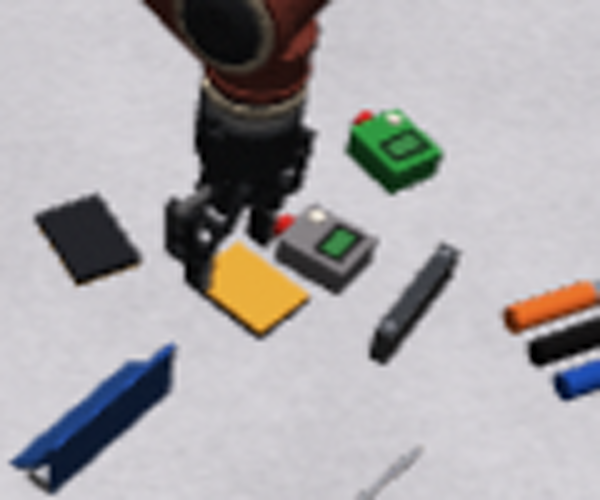

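The fingers straddle the gold plate at (225,265), with the right finger clear of the key.

{"method": "apply_moves", "body": {"rows": [-0.002,0,0.012,0,-0.002,0,-0.002,0,0.02,0,-0.002,0,-0.002,0,0.026,0,-0.002,0,-0.002,0,0.026,0,-0.002,0,-0.002,0,0.026,0,-0.002,0]}}

```text
t: 10.9
tool_pos: [0.5618, 0.228, 0.0689]
tool_rot: [3.137, 0.137, -0.003]
contact_force: [-0.4, -0.1, -0.1]
opening: 0.0625
grip_force: 0.0
```

{"method": "apply_moves", "body": {"rows": [0,0,0,0,0,0,0,0,0,0,0,0,0,0,0,0,0,0,0,0,0,0,0,0,0,0,0,0,0,0], "grip": 0.5, "grip_force": 50}}

```text
t: 11.4
tool_pos: [0.5624, 0.2281, 0.0696]
tool_rot: [3.138, 0.137, -0.001]
contact_force: [-0.6, 0.9, 1.5]
opening: 0.0546
grip_force: 53.2
```

{"method": "apply_moves", "body": {"rows": [0,0,-0.02,0,0,0,0,0,-0.06,0,0,0,0,0,-0.12,0,0,0,0,0,-0.2,0,0,0,0,0,-0.2,0,0,0]}}

```text
t: 11.9
tool_pos: [0.5658, 0.2291, 0.198]
tool_rot: [-3.137, -0.137, -0.019]
contact_force: [0.7, -0.3, 0.1]
opening: 0.0545
grip_force: 53.2
```

Run:
```python
from h import *
print(ctrl.get_obs()["contact_force"])
a=np.radians(-12.9);c=np.array([.6015,-.233])-.024*np.array([np.cos(a),np.sin(a)])
print(c,tomove([*c,.19],down(-102.9)))
```

```text
[ 0.72929996 -0.33408564  0.06923618]
[ 0.57810573 -0.227642  ] [-0.0461  0.7602  0.0118 -0.002  -0.0077  0.1989]
```

{"method": "apply_moves", "body": {"rows": [-0.046,0.76,0.012,-0.002,0,0.199,-0.046,0.76,0.012,-0.002,0,0.199,-0.046,0.76,0.012,-0.002,0,0.199,-0.046,0.76,0.012,-0.002,0,0.199,-0.046,0.76,0.012,-0.002,0,0.199,-0.046,0.76,0.012,-0.002,0,0.199,-0.046,0.76,0.012,-0.002,0,0.199,-0.046,0.76,0.012,-0.002,0,0.199,-0.046,0.76,0.012,-0.002,0,0.199,-0.046,0.76,0.012,-0.002,0,0.199,-0.046,0.76,0.012,-0.002,0,0.199,-0.046,0.76,0.012,-0.002,0,0.199,-0.046,0.76,0.012,-0.002,0,0.199]}}

```text
t: 13.2
tool_pos: [0.5742, -0.2269, 0.182]
tool_rot: [3.118, -0.35, -0.003]
contact_force: [0.4, 0.1, -1.5]
opening: 0.0547
grip_force: 53.4
```

Run:
```python
from h import *
i2,_=ctrl.get_image("scene");cv2.imwrite("pics/s7.png",cv2.resize(i2[150:270,140:280],None,fx=5,fy=5,interpolation=2))
print(tomove([.578,-.2276,.080],down(-102.9)))
```

```text
[ 0.0066 -0.0008  0.1702  0.0026  0.0008  0.0011]
```

View pics/s7.png

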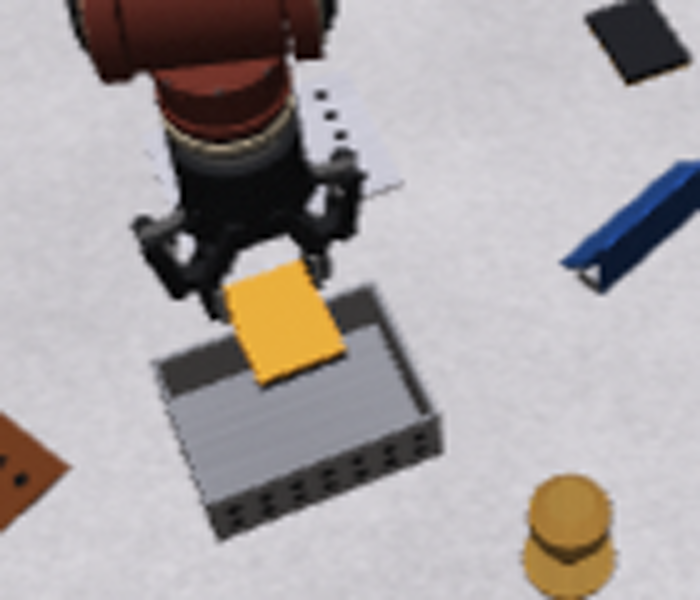

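The gold plate is held gold side up over the case at (285,325). Lower it in.

{"method": "apply_moves", "body": {"rows": [0.006,0,0.05,0.002,0,0.001,0.006,0,0.1,0.002,0,0.001,0.006,0,0.15,0.002,0,0.001,0.006,0,0.172,0.002,0,0.001,0.006,0,0.172,0.002,0,0.001,0.006,0,0.172,0.002,0,0.001]}}

```text
t: 13.85
tool_pos: [0.5784, -0.2296, 0.0804]
tool_rot: [3.12, -0.354, 0.001]
contact_force: [0.6, 0.5, -0.6]
opening: 0.0544
grip_force: 53.4
```

Run:
```python
from h import *
print(tomove([.578,-.2276,.0745],down(-102.9)),ctrl.get_obs()["contact_force"])
```

```text
[-0.0014 -0.0031  0.0097  0.0011 -0.0006 -0.0007] [ 0.57205845  0.49155877 -0.63465275]
```

{"method": "apply_moves", "body": {"rows": [0,0,0.005,0,0,0,0,0,0.0095,0,0,0,0,0,0.0095,0,0,0,0,0,0.0095,0,0,0]}}

```text
t: 14.25
tool_pos: [0.5778, -0.23, 0.074]
tool_rot: [3.12, -0.356, -0.0]
contact_force: [0.6, -0.6, -0.9]
opening: 0.0544
grip_force: 53.4
```

{"method": "apply_moves", "body": {"rows": [0,0,0,0,0,0,0,0,0,0,0,0,0,0,0,0,0,0,0,0,-0.05,0,0,0,0,0,-0.1,0,0,0,0,0,-0.2,0,0,0,0,0,-0.3,0,0,0,0,0,-0.3,0,0,0], "grip": 0.75}}

```text
t: 15.05
tool_pos: [0.5797, -0.2306, 0.2607]
tool_rot: [3.116, -0.355, 0.014]
contact_force: [1.0, -0.6, 0.8]
opening: 0.0637
grip_force: 0.0
```

Run:
```python
from h import *
im,(H,S,V),W=topview("t8")
print("gold",rect("top",(H>12)&(H<32)&(S>120),.014,(310,165,385,235)))
print("dark",rect("top",(V<90),.01,(170,222,232,280)))
print("counter",rect("top",(W[...,2]>.018)&(W[...,2]<.04),.0287,(130,186,176,226)))
```

```text
gold (array([ 593.7, -210.3,   46.9,   18.5,  -27.5]), array([336.11428571, 204.25714286]))
dark (array([468.7, 166.4,  74.9,  56.2, -13. ]), array([200.85227273, 249.01136364]))
counter (array([589.9, 299.2,  74.3,  52. ,  12.6]), array([153.02469136, 204.38271605]))
```

```bash
cat >> h.py <<'E'
def tilt(yaw,th): return down(yaw)*Ro.from_rotvec([0,np.radians(th),0])
E
python3 - <<'E'
from h import *
a=np.radians(-13);u=np.array([np.cos(a),np.sin(a),0]);pc=np.array([.4687,.1667,0])
T=pc+.0495*u+[0,0,.0655];R=tilt(-103,-30)
print(tomove(T-R.apply([0,0,.08]),R),tomove([.50,.0,.26],tilt(-103,-15)))
E
```

```text
[-0.184  -0.6049  0.2083  0.003  -0.3411 -0.0008] [-0.2173 -0.3449  0.0004  0.0031 -0.1744 -0.0004]
```

{"method": "apply_moves", "body": {"rows": [-0.184,-0.605,0.03,0.003,-0.341,0,-0.184,-0.605,0.03,0.003,-0.341,0,-0.184,-0.605,0.03,0.003,-0.341,0,-0.184,-0.605,0.03,0.003,-0.341,0,-0.184,-0.605,0.03,0.003,-0.341,0,-0.184,-0.605,0.03,0.003,-0.341,0,-0.184,-0.605,0.03,0.003,-0.341,0,-0.184,-0.605,0.03,0.003,-0.341,0,-0.184,-0.605,0.1,0.003,-0.341,0,-0.184,-0.605,0.15,0.003,-0.341,0,-0.184,-0.605,0.208,0.003,-0.341,0,-0.184,-0.605,0.208,0.003,-0.341,0,-0.184,-0.605,0.208,0.003,-0.341,0,-0.184,-0.605,0.208,0.003,-0.341,0]}}

```text
t: 16.5
tool_pos: [0.553, 0.1488, 0.1303]
tool_rot: [-2.951, 0.337, 0.806]
contact_force: [-0.5, -0.2, -0.4]
opening: 0.0639
grip_force: 0.0
```

Run:
```python
from h import *
a=np.radians(-13);u=np.array([np.cos(a),np.sin(a),0]);pc=np.array([.4687,.1667,0])
T=pc+.0495*u+[0,0,.0655];R=tilt(-103,-30)
print(ctrl.get_obs()["q"],tomove(T,R))
im2,_=ctrl.get_image("scene");cv2.imwrite("pics/s9.png",cv2.resize(im2[100:230,210:350],None,fx=5,fy=4.6,interpolation=2))
```

```text
[0.07589229 0.33971655 1.64249243 0.15727973 1.67026884 1.84869058] [ 0.0023  0.0031  0.124  -0.0028  0.0063  0.0005]
```

View pics/s9.png

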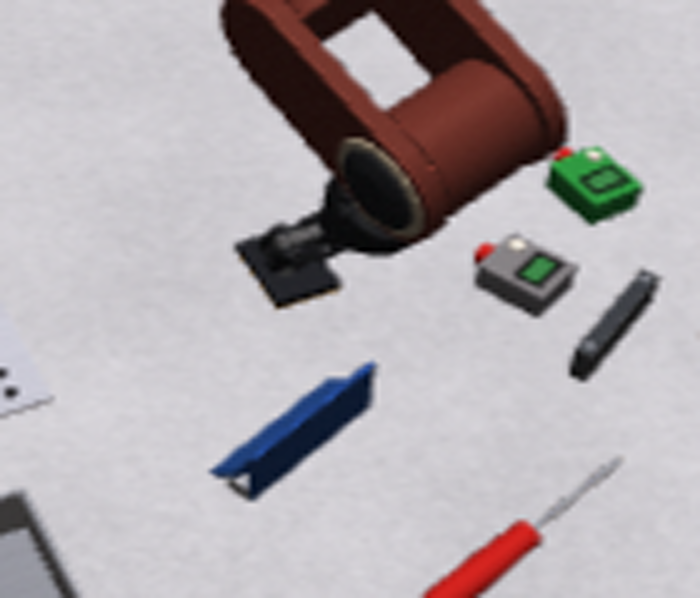

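The tool is tilted and lined up above the dark plate at (285,265). Descend along the tool axis.

{"method": "apply_moves", "body": {"rows": [0.002,0.003,0.05,-0.003,0.006,0,0.002,0.003,0.09,-0.003,0.006,0,0.002,0.003,0.11,-0.003,0.006,0,0.002,0.003,0.117,-0.003,0.006,0,0.002,0.003,0.117,-0.003,0.006,0,0.002,0.003,0.117,-0.003,0.006,0]}}

```text
t: 17.15
tool_pos: [0.5189, 0.1551, 0.0688]
tool_rot: [-2.96, 0.336, 0.794]
contact_force: [-0.2, 0.1, 0.3]
opening: 0.0644
grip_force: 0.0
```

Run:
```python
from h import *
a=np.radians(-13);u=np.array([np.cos(a),np.sin(a),0]);pc=np.array([.4687,.1667,0])
T=pc+.0495*u+[0,0,.0655];R=tilt(-103,-30)
print(tomove(T,R))
```

```text
[-0.0003  0.      0.0064  0.0003  0.0003  0.0005]
```

{"method": "apply_moves", "body": {"rows": [0,0,0.004,0,0,0,0,0,0.006,0,0,0,0,0,0.006,0,0,0]}}

```text
t: 17.45
tool_pos: [0.5159, 0.1555, 0.0643]
tool_rot: [-2.96, 0.336, 0.798]
contact_force: [0.8, -0.3, 0.8]
opening: 0.0638
grip_force: 0.0
```

{"method": "apply_moves", "body": {"rows": [0,0,0,0,0,0,0,0,0,0,0,0,0,0,0,0,0,0,0,0,0,0,0,0,0,0,0,0,0,0], "grip": 0.5, "grip_force": 70}}

```text
t: 17.95
tool_pos: [0.5165, 0.1555, 0.0649]
tool_rot: [-2.96, 0.336, 0.796]
contact_force: [3.8, -0.5, 5.4]
opening: 0.0531
grip_force: 73.9
```

Run:
```python
from h import *
o=ctrl.get_obs();T=o["tool_pos"];r=Ro.from_rotvec(o["tool_rot"])
c=r.inv().apply(np.array([.4687,.1667,.005])-T);print("plate in tool",c.round(4))
up=np.array([.50,.14,.25]);print("lift",tomove(T+[0,0,.15],r))
v=14.;R=tilt(v-90,60);P=np.array([.52,.13,.12]);print(tomove(P-R.apply(c),R), P-R.apply(c))
```

```text
plate in tool [-0.0124 -0.0002  0.0765]
lift [-1.254e-01  1.000e-04 -2.163e-01  0.000e+00  0.000e+00  0.000e+00]
[-0.1508  0.0859 -0.113   0.086   0.981  -0.3208] [0.46182304 0.11524224 0.16900134]
```

{"method": "apply_moves", "body": {"rows": [-0.012,0,-0.02,0,0,0,-0.04,0,-0.07,0,0,0,-0.08,0,-0.14,0,0,0,-0.125,0,-0.216,0,0,0,-0.125,0,-0.216,0,0,0,-0.125,0,-0.216,0,0,0]}}

```text
t: 18.55
tool_pos: [0.5165, 0.1557, 0.2156]
tool_rot: [-2.961, 0.335, 0.793]
contact_force: [-0.1, -0.5, -1.7]
opening: 0.0534
grip_force: 73.8
```

Run:
```python
from h import *
im2,_=ctrl.get_image("scene");cv2.imwrite("pics/s10.png",cv2.resize(im2[70:220,200:350],None,fx=4,fy=4,interpolation=2))
o=ctrl.get_obs();print(o["opening"],o["grip_force"],o["q"])
c=np.array([-.0124,-.0002,.0765]);v=14.;R=tilt(v-90,60);P=np.array([.52,.13,.10]);print(tomove(P-R.apply(c),R))
```

```text
0.05308151586693276 73.77147316932678 [0.0936083  0.16431433 1.69686102 0.16125305 1.78277926 1.88399408]
[-0.0084  0.0854  0.1294  0.0862  0.9822 -0.3207]
```

View pics/s10.png

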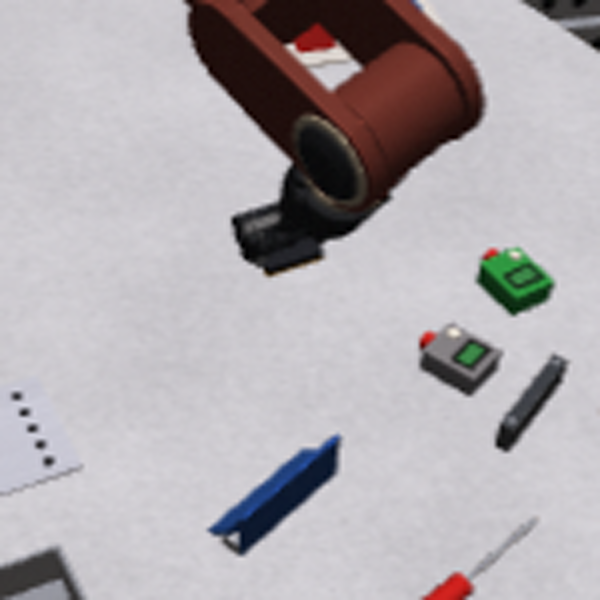

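The plate is held at (295,260). Rotate it 90° to upright.

{"method": "apply_moves", "body": {"rows": [-0.008,0.085,0.129,0.086,0.982,-0.321,-0.008,0.085,0.129,0.086,0.982,-0.321,-0.008,0.085,0.129,0.086,0.982,-0.321,-0.008,0.085,0.129,0.086,0.982,-0.321,-0.008,0.085,0.129,0.086,0.982,-0.321,-0.008,0.085,0.129,0.086,0.982,-0.321,-0.008,0.085,0.129,0.086,0.982,-0.321,-0.008,0.085,0.129,0.086,0.982,-0.321,-0.008,0.085,0.129,0.086,0.982,-0.321,-0.008,0.085,0.129,0.086,0.982,-0.321,-0.008,0.085,0.129,0.086,0.982,-0.321,-0.008,0.085,0.129,0.086,0.982,-0.321,-0.008,0.085,0.129,0.086,0.982,-0.321,-0.008,0.085,0.129,0.086,0.982,-0.321,-0.008,0.085,0.129,0.086,0.982,-0.321,-0.008,0.085,0.129,0.086,0.982,-0.321]}}

```text
t: 20.2
tool_pos: [0.4615, 0.1155, 0.1472]
tool_rot: [-2.603, -0.32, -1.496]
contact_force: [1.1, 0.9, -1.7]
opening: 0.0536
grip_force: 74.3
```

Run:
```python
from h import *
im2,_=ctrl.get_image("scene");cv2.imwrite("pics/s11.png",cv2.resize(im2[70:220,200:350],None,fx=4,fy=4,interpolation=2))
o=ctrl.get_obs();print(o["opening"],o["grip_force"],o["q"])
c=np.array([-.0124,-.0002,.0765]);v=14.;R=tilt(v-90,60);P=np.array([.52,.13,.042]);print(tomove(P-R.apply(c),R))
r=Ro.from_rotvec(o["tool_rot"]);print(o["tool_pos"]+r.apply(c))
```

```text
0.05300419598945303 74.27083611488342 [-0.0073219  -0.54102456  2.56205512  1.18418493  0.23555285  0.26816755]
[-0.0823  0.0004  0.0474 -0.0006  0.0018 -0.0001]
[0.52001536 0.13029879 0.09882721]
```

View pics/s11.png

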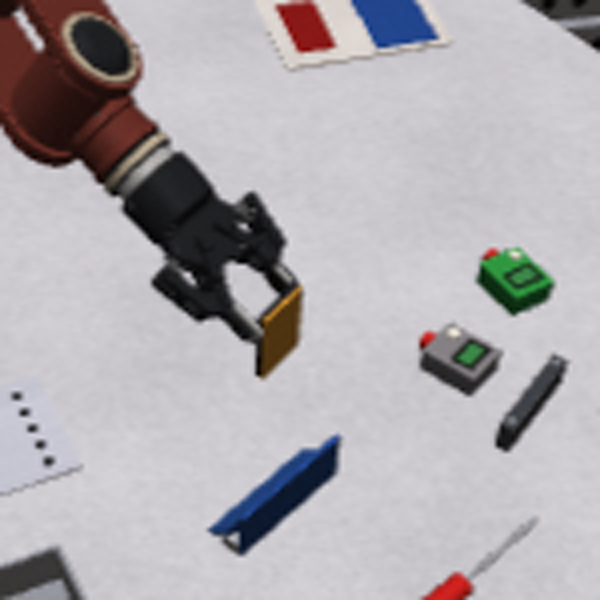

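The plate hangs upright, gold facing out, at (278,335). The elbow joint is close to its limit, so I'll move further out before setting it down.

Run:
```python
from h import *
c=np.array([-.0124,-.0002,.0765]);R=tilt(17-90,60)
for z in(.095,.0405):
  P=np.array([.61,.19,z]);print(tomove(P-R.apply(c),R))
```

```text
[ 0.0794 -0.055   0.15    0.0283  0.0017 -0.0168]
[ 0.0009 -0.055   0.1956  0.0283  0.0017 -0.0168]
```

{"method": "apply_moves", "body": {"rows": [0.03,-0.02,0.06,0.01,0,-0.005,0.06,-0.04,0.11,0.02,0.002,-0.01,0.079,-0.055,0.15,0.028,0.002,-0.017,0.079,-0.055,0.15,0.028,0.002,-0.017,0.06,-0.055,0.161,0.028,0.002,-0.017,0.04,-0.055,0.173,0.028,0.002,-0.017,0.02,-0.055,0.184,0.028,0.002,-0.017,0.01,-0.055,0.19,0.028,0.002,-0.017,0.01,-0.055,0.19,0.028,0.002,-0.017,0.01,-0.055,0.19,0.028,0.002,-0.017]}}

```text
t: 21.25
tool_pos: [0.5532, 0.172, 0.0978]
tool_rot: [-2.57, -0.384, -1.489]
contact_force: [0.5, -0.6, -1.2]
opening: 0.0537
grip_force: 74.7
```

Run:
```python
from h import *
o=ctrl.get_obs();c=np.array([-.0124,-.0002,.0765]);R=tilt(17-90,60);r=Ro.from_rotvec(o["tool_rot"])
print(o["q"],o["contact_force"],o["tool_pos"]+r.apply(c), np.degrees((R.inv()*r).as_rotvec()))
P=np.array([.61,.19,.038]);print(tomove(P-R.apply(c),R))
i,_=ctrl.get_image("scene");cv2.imwrite("pics/s12.png",cv2.resize(i[120:220,240:360],None,fx=5,fy=5,interpolation=2))
```

```text
[ 0.11757219 -0.03512455  2.29930505  2.38687199  0.2256499  -0.91960443] [ 0.48896855 -0.58258392 -1.21106788] [0.61074447 0.18967715 0.04894849] [-0.07414515  0.15925961 -0.05060769]
[-0.016  -0.0007  0.0082  0.0008 -0.0018  0.0006]
```

{"method": "apply_moves", "body": {"rows": [-0.006,0,0.003,0,0,0,-0.01,0,0.005,0,0,0,-0.014,0,0.007,0,0,0,-0.014,0,0.007,0,0,0,-0.014,0,0.007,0,0,0]}}

```text
t: 21.8
tool_pos: [0.5529, 0.1719, 0.0882]
tool_rot: [-2.57, -0.384, -1.489]
contact_force: [1.1, 0.1, -1.4]
opening: 0.0536
grip_force: 74.7
```

Run:
```python
from h import *
o=ctrl.get_obs();c=np.array([-.0124,-.0002,.0765]);r=Ro.from_rotvec(o["tool_rot"])
print(o["q"],o["contact_force"],o["tool_pos"]+r.apply(c))
```

```text
[ 0.11745113 -0.00901713  2.29774623  2.45402242  0.24429138 -0.98866691] [ 1.14698582  0.1069655  -1.39866542] [0.61039464 0.18962343 0.03934074]
```

{"method": "apply_moves", "body": {"rows": [-0.0015,0,0.001,0,0,0,-0.003,0,0.0015,0,0,0,-0.003,0,0.0015,0,0,0,-0.003,0,0.0015,0,0,0]}}

```text
t: 22.2
tool_pos: [0.553, 0.1719, 0.0865]
tool_rot: [-2.569, -0.384, -1.49]
contact_force: [0.4, -0.1, -0.9]
opening: 0.0536
grip_force: 74.7
```

{"method": "apply_moves", "body": {"rows": [-0.0015,0,0.001,0,0,0,-0.003,0,0.0015,0,0,0,-0.003,0,0.0015,0,0,0,-0.003,0,0.0015,0,0,0]}}

```text
t: 22.6
tool_pos: [0.5539, 0.1722, 0.0862]
tool_rot: [-2.565, -0.385, -1.494]
contact_force: [-2.8, -0.5, 6.6]
opening: 0.0536
grip_force: 75.4
```

{"method": "apply_moves", "body": {"rows": [0.002,0,-0.001,0,0,0,0.002,0,-0.001,0,0,0]}}

```text
t: 22.8
tool_pos: [0.5532, 0.172, 0.0863]
tool_rot: [-2.568, -0.385, -1.491]
contact_force: [0.6, -0.6, 2.6]
opening: 0.0536
grip_force: 74.8
```

{"method": "apply_moves", "body": {"rows": [0,0,0,0,0,0,0,0,0,0,0,0,0,0,0,0,0,0,0,0,0,0,0,0], "grip": 0.75}}

```text
t: 23.2
tool_pos: [0.5526, 0.1718, 0.0853]
tool_rot: [-2.57, -0.384, -1.489]
contact_force: [0.7, -0.5, -0.1]
opening: 0.0639
grip_force: 0.0
```

Run:
```python
from h import *
i,_=ctrl.get_image("scene");cv2.imwrite("pics/s13.png",cv2.resize(i[120:220,240:360],None,fx=5,fy=5,interpolation=2))
```

```text
(no output)
```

View pics/s13.png

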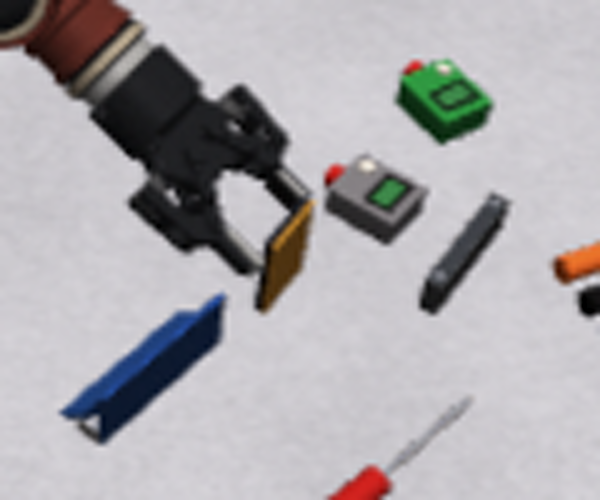

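The plate stands on its own at (285,255), with the fingers open either side of it. Retreat, then tip it over from the gold side.

{"method": "apply_moves", "body": {"rows": [0,0,-0.03,0,0,0,0,0,-0.07,0,0,0,0,0,-0.12,0,0,0,0.05,0,-0.15,0,0,0,0.12,0,-0.18,0,0,0,0.18,0,-0.22,0,0,0,0.18,0,-0.22,0,0,0]}}

```text
t: 23.95
tool_pos: [0.4966, 0.1617, 0.1805]
tool_rot: [-2.546, -0.403, -1.478]
contact_force: [0.3, 0.3, -0.6]
opening: 0.0641
grip_force: 0.0
```

Run:
```python
from h import *
im,(H,S,V),W=topview("t14")
print("standing",rect("top",(W[...,2]>.045)&(W[...,2]<.085),.076,(160,160,215,230)))
o=ctrl.get_obs();print(o["q"])
v=17.;vv=np.array([np.cos(np.radians(v)),np.sin(np.radians(v)),0])
print(tomove(np.array([.61,.19,0])-vv*.04+[0,0,.26],down(v-90)), tomove(np.array([.61,.19,0])+vv*.055+[0,0,.22],down(v-90)))
```

```text
standing (array([606.9, 187.8,  59.4,  16. , -72.8]), array([189.26530612, 196.42857143]))
[ 0.09037078 -0.43908375  2.4335758   1.12395975  0.22688642  0.35089495]
[ 0.1706  0.0113  0.0475 -0.0131 -0.6745  0.0104] [ 0.1899  0.0156  0.2181 -0.0131 -0.6745  0.0104]
```

{"method": "apply_moves", "body": {"rows": [0.17,0.011,0.0,-0.013,-0.674,0.01,0.17,0.011,0.0,-0.013,-0.674,0.01,0.17,0.011,0.0,-0.013,-0.674,0.01,0.17,0.011,0.0,-0.013,-0.674,0.01,0.17,0.011,0.0475,-0.013,-0.674,0.01,0.17,0.011,0.0475,-0.013,-0.674,0.01,0.17,0.011,0.0475,-0.013,-0.674,0.01,0.17,0.011,0.0475,-0.013,-0.674,0.01,0.17,0.011,0.0475,-0.013,-0.674,0.01], "grip": 0}}

```text
t: 24.9
tool_pos: [0.5709, 0.1793, 0.2548]
tool_rot: [-3.103, -0.47, 0.016]
contact_force: [-0.1, -0.1, -0.1]
opening: 0.0001
grip_force: 0.0
```

Run:
```python
from h import *
v=17.;vv=np.array([np.cos(np.radians(v)),np.sin(np.radians(v)),0]);p=np.array([.607,.188,0]);o=ctrl.get_obs();print(o["opening"],o["tool_pos"])
for z in(.25,.132):print(tomove(p+vv*.055+[0,0,z],down(v-90)))
```

```text
8.346380634699942e-05 [0.57093668 0.17931185 0.25484529]
[ 0.1534  0.0044  0.0066 -0.0031  0.0059  0.0026]
[ 0.1553  0.0054  0.2033 -0.0031  0.0059  0.0026]
```

{"method": "apply_moves", "body": {"rows": [0.08,0.004,0,-0.003,0.006,0.002,0.154,0.004,0,-0.003,0.006,0.002,0.154,0.004,0,-0.003,0.006,0.002,0.154,0.004,0.08,-0.003,0.006,0.002,0.154,0.004,0.15,-0.003,0.006,0.002,0.154,0.004,0.2,-0.003,0.006,0.002,0.154,0.004,0.203,-0.003,0.006,0.002,0.154,0.004,0.203,-0.003,0.006,0.002,0.134,0.004,0.203,-0.003,0.006,0.002,0.114,0.004,0.203,-0.003,0.006,0.002,0.104,0.004,0.203,-0.003,0.006,0.002,0.094,0.004,0.203,-0.003,0.006,0.002,0.084,0.004,0.203,-0.003,0.006,0.002,0.074,0.004,0.203,-0.003,0.006,0.002,0.064,0.004,0.203,-0.003,0.006,0.002,0.054,0.004,0.203,-0.003,0.006,0.002,0.054,0.004,0.15,-0.003,0.006,0.002,0.054,0.004,0,-0.003,0.006,0.002,0.054,0.004,0,-0.003,0.006,0.002]}}

```text
t: 26.8
tool_pos: [0.6021, 0.1854, 0.2568]
tool_rot: [3.105, 0.46, 0.01]
contact_force: [1.4, 0.2, 1.5]
opening: -0.0005
grip_force: 0.0
```

{"method": "apply_moves", "body": {"rows": [0,0.1,0,0,0,0,0,0.2,0,0,0,0,0,0.2,0,0,0,0,0,0.2,0,0,0,0], "grip": 0.75}}

```text
t: 27.2
tool_pos: [0.6376, 0.0679, 0.2554]
tool_rot: [3.105, 0.454, 0.01]
contact_force: [0.2, 0.6, 0.9]
opening: 0.0581
grip_force: 0.0
```

Run:
```python
from h import *
im,(H,S,V),W=topview("t15")
print("gold",rect("top",(H>12)&(H<32)&(S>120),.01,(150,170,240,260)))
print("counter",rect("top",(W[...,2]>.018)&(W[...,2]<.04),.0287,(130,186,176,226)))
print("gold in case",rect("top",(H>12)&(H<32)&(S>120),.014,(310,165,385,235)))
print(ctrl.get_obs()["tool_pos"])
```

```text
gold (array([604.6, 173.4,  31.4,   8.6,  89.9]), array([199.875     , 201.33333333]))
counter (array([589.9, 299.5,  74.4,  51.2,  12.2]), array([153.03658537, 204.53658537]))
gold in case (array([ 602.3, -234.5,   75.9,   56.1,  -12.5]), array([344.36363636, 201.04545455]))
[0.63714701 0.06950697 0.25517091]
```

{"method": "apply_moves", "body": {"rows": [0,0.1,0,0,0,0,0,0.2,0,0,0,0,0,0.3,0,0,0,0,0,0.3,0,0,0,0,0,0.3,0,0,0,0]}}

```text
t: 27.75
tool_pos: [0.6898, -0.104, 0.2556]
tool_rot: [3.105, 0.456, 0.009]
contact_force: [0.6, 0.3, -0.1]
opening: 0.0643
grip_force: 0.0
```

Run:
```python
from h import *
im,(H,S,V),W=topview("t16")
print("gold",rect("top",(H>12)&(H<32)&(S>120),.01,(150,170,240,260)))
print("standing",rect("top",(W[...,2]>.02)&(W[...,2]<.085),.076,(165,160,212,260)))
print("dark",rect("top",(V<90),.01,(165,170,225,280)))
```

```text
gold (array([565.6, 176.4,  75.2,  55.5,  17.2]), array([198.3255814 , 214.38372093]))
standing (array([682.2, 251.1,  16.8,  10.9,   2.3]), array([166.47058824, 169.11764706]))
dark (array([616. , 113.9,  20.1,  20. ,   1. ]), array([221.06451613, 196.35483871]))
```

The plate is flipped, gold up, at (0.566, 0.176). Pick it up.

Run:
```python
from h import *
print(tomove([.5655,.1765,.16],down(-72.8)),tomove([.5655,.1765,.07],down(-72.8)))
```

```text
[-0.0646 -0.5043  0.1576  0.0016 -0.0033 -0.0046] [-0.0654 -0.5047  0.3076  0.0016 -0.0033 -0.0046]
```

{"method": "apply_moves", "body": {"rows": [-0.065,-0.504,0,0.002,-0.003,-0.005,-0.065,-0.504,0,0.002,-0.003,-0.005,-0.065,-0.504,0,0.002,-0.003,-0.005,-0.065,-0.504,0,0.002,-0.003,-0.005,-0.065,-0.504,0,0.002,-0.003,-0.005,-0.065,-0.504,0,0.002,-0.003,-0.005,-0.065,-0.504,0.05,0.002,-0.003,-0.005,-0.065,-0.504,0.12,0.002,-0.003,-0.005,-0.065,-0.504,0.19,0.002,-0.003,-0.005,-0.065,-0.504,0.25,0.002,-0.003,-0.005,-0.065,-0.504,0.28,0.002,-0.003,-0.005,-0.065,-0.504,0.28,0.002,-0.003,-0.005,-0.065,-0.504,0.28,0.002,-0.003,-0.005]}}

```text
t: 29.1
tool_pos: [0.5648, 0.1776, 0.0872]
tool_rot: [-3.105, -0.476, -0.001]
contact_force: [0.9, -0.6, -0.2]
opening: 0.0641
grip_force: 0.0
```

Run:
```python
from h import *
print(tomove([.5655,.1765,.0695],down(-72.8)),ctrl.get_obs()["opening"])
i,_=ctrl.get_image("scene");H,S,V=cv2.split(cv2.cvtColor(i,cv2.COLOR_BGR2HSV))
print(rect("scene",(H>12)&(H<32)&(S>120),.01,(250,130,330,190)))
```

```text
[ 0.0006  0.0021  0.0295 -0.     -0.0005  0.0025] 0.06405363126202998
(array([568.1, 174.8,  74. ,  59.4,  16.9]), array([284.38235294, 171.19117647]))
```

{"method": "apply_moves", "body": {"rows": [0,0.002,0.015,0,0,0,0,0.002,0.024,0,0,0,0,0.002,0.029,0,0,0,0,0.002,0.029,0,0,0,0,0.002,0.029,0,0,0]}}

```text
t: 29.65
tool_pos: [0.5658, 0.175, 0.0694]
tool_rot: [3.106, 0.472, 0.001]
contact_force: [-0.0, -0.3, -0.3]
opening: 0.064
grip_force: 0.0
```

{"method": "apply_moves", "body": {"rows": [0,0,0,0,0,0,0,0,0,0,0,0,0,0,0,0,0,0,0,0,0,0,0,0,0,0,0,0,0,0], "grip": 0.5, "grip_force": 50}}

```text
t: 30.15
tool_pos: [0.5663, 0.1751, 0.07]
tool_rot: [3.106, 0.473, 0.003]
contact_force: [0.5, -0.0, 3.1]
opening: 0.0544
grip_force: 54.1
```

{"method": "apply_moves", "body": {"rows": [0,0,-0.02,0,0,0,0,0,-0.06,0,0,0,0,0,-0.12,0,0,0,0,0,-0.2,0,0,0,0,0,-0.2,0,0,0]}}

```text
t: 30.65
tool_pos: [0.5693, 0.1758, 0.1979]
tool_rot: [-3.105, -0.473, -0.023]
contact_force: [1.2, -0.4, 0.3]
opening: 0.0546
grip_force: 53.6
```

Run:
```python
from h import *
i,_=ctrl.get_image("scene");H,S,V=cv2.split(cv2.cvtColor(i,cv2.COLOR_BGR2HSV))
print(rect("scene",(H>12)&(H<32)&(S>120),.01,(250,130,330,190)))
print(tomove([.6015,-.2335,.2],down(-102.9)))
```

```text
(array([489.3, 270.6,  73.2,  68. ,  13.4]), array([291.74468085, 147.82978723]))
[-0.1492  0.6676 -0.0099 -0.0007 -0.0059  0.3358]
```

Held. Carry it to the case.

{"method": "apply_moves", "body": {"rows": [-0.149,0.668,0.0,0,0,0.336,-0.149,0.668,0.0,0,0,0.336,-0.149,0.668,0.0,0,0,0.336,-0.149,0.668,0.0,0,0,0.336,-0.149,0.668,0.0,0,0,0.336,-0.149,0.668,0.0,0,0,0.336,-0.149,0.668,0.0,0,0,0.336,-0.149,0.668,0.0,0,0,0.336,-0.149,0.668,0.0,0,0,0.336,-0.149,0.668,0.0,0,0,0.336,-0.149,0.668,0.0,0,0,0.336,-0.149,0.668,0.0,0,0,0.336,-0.149,0.668,0.0,0,0,0.336]}}

```text
t: 32.0
tool_pos: [0.5996, -0.2324, 0.1891]
tool_rot: [-3.122, 0.35, -0.0]
contact_force: [0.0, 0.5, -0.8]
opening: 0.0542
grip_force: 53.7
```

Run:
```python
from h import *
print(tomove([.602,-.234,.090],down(-102.7)),ctrl.get_obs()["opening"])
```

```text
[ 4.500e-03  1.700e-03  1.652e-01 -3.000e-04 -1.000e-04 -1.200e-03] 0.0541630839785729
```

{"method": "apply_moves", "body": {"rows": [0.004,0.002,0.05,0,0,-0.001,0.004,0.002,0.1,0,0,-0.001,0.004,0.002,0.14,0,0,-0.001,0.004,0.002,0.16,0,0,-0.001,0.004,0.002,0.168,0,0,-0.001,0.004,0.002,0.168,0,0,-0.001,0.004,0.002,0.168,0,0,-0.001]}}

```text
t: 32.7
tool_pos: [0.6028, -0.2362, 0.0904]
tool_rot: [3.121, -0.351, 0.005]
contact_force: [-1.2, 0.3, -1.0]
opening: 0.054
grip_force: 53.6
```

{"method": "apply_moves", "body": {"rows": [0,0,0.003,0,0,0,0,0,0.005,0,0,0,0,0,0.005,0,0,0,0,0,0.005,0,0,0]}}

```text
t: 33.1
tool_pos: [0.6018, -0.236, 0.0859]
tool_rot: [3.122, -0.351, 0.002]
contact_force: [-0.2, -0.5, -1.3]
opening: 0.0541
grip_force: 53.6
```

{"method": "apply_moves", "body": {"rows": [0,0,0.0025,0,0,0,0,0,0.0025,0,0,0,0,0,0.0025,0,0,0]}}

```text
t: 33.4
tool_pos: [0.6017, -0.2359, 0.084]
tool_rot: [-3.122, 0.351, -0.001]
contact_force: [-0.4, 0.4, -0.9]
opening: 0.0543
grip_force: 53.7
```

{"method": "apply_moves", "body": {"rows": [0,0,0,0,0,0,0,0,0,0,0,0,0,0,0,0,0,0,0,0,-0.05,0,0,0,0,0,-0.1,0,0,0,0,0,-0.2,0,0,0,0,-0.15,-0.28,0,0,0,0,-0.3,-0.28,0,0,0,0,-0.45,-0.28,0,0,0,0,-0.5,-0.28,0,0,0,0,-0.5,-0.28,0,0,0,0,-0.5,-0.28,0,0,0,0,-0.5,-0.28,0,0,0], "grip": 0.75}}

```text
t: 34.7
tool_pos: [0.6689, 0.0614, 0.2532]
tool_rot: [-3.121, 0.343, -0.004]
contact_force: [0.2, -1.1, -0.2]
opening: 0.0638
grip_force: 0.0
```

Run:
```python
from h import *
im,(H,S,V),W=topview("t17")
print("in case",rect("top",(H>12)&(H<32)&(S>120),.024,(310,165,385,235)))
print("z in case",np.percentile(W[185:215,330:360,2],[5,50,95]))
lm=(W[...,2]>.0045)&(W[...,2]<.016);print("lid",rect("top",lm,.009,(255,220,380,325)))
print("knob",rect("top",(V<70),.036,(290,255,325,295)),[rect("top",(W[...,2]>.025)&(W[...,2]<.05),.039,(285,250,330,300))])
print("counter",rect("top",(W[...,2]>.018)&(W[...,2]<.04),.0287,(130,186,176,226)))
b=im[215:330,250:385];c2=im[160:240,300:390]
cv2.imwrite("pics/c17.png",np.hstack([cv2.resize(b,(399,345),interpolation=2),cv2.resize(c2,(388,345),interpolation=2)]))
```

```text
in case (array([ 602. , -234. ,   76. ,   57.2,  -12.9]), array([345.06741573, 200.7752809 ]))
z in case [0.00263297 0.02309993 0.02761177]
lid (array([ 398.9, -127.2,  167.4,  128.8,   76.5]), array([307.05741627, 275.37320574]))
knob (array([ 400.4, -128.3,   21.3,   20.9,  -89.7]), array([308.04166667, 275.375     ])) [(array([ 398. , -128.1,   21.4,   20.9,  -89.7]), array([308.04166667, 275.625     ]))]
counter (array([590. , 299.3,  74.4,  51.7,  12.2]), array([153.09756098, 204.53658537]))
```

Run:
```python
from h import *
print(tomove([.399,-.129,.15],down(-103.5)),tomove([.399,-.129,.092],down(-103.5)))
```

```text
[-0.3705  0.4065  0.1702 -0.0009 -0.0013  0.0104] [-0.3707  0.4066  0.2669 -0.0009 -0.0013  0.0104]
```

{"method": "apply_moves", "body": {"rows": [-0.37,0.406,0,-0.001,-0.001,0.01,-0.37,0.406,0,-0.001,-0.001,0.01,-0.37,0.406,0,-0.001,-0.001,0.01,-0.37,0.406,0,-0.001,-0.001,0.01,-0.37,0.406,0,-0.001,-0.001,0.01,-0.37,0.406,0,-0.001,-0.001,0.01,-0.37,0.406,0,-0.001,-0.001,0.01,-0.37,0.406,0.05,-0.001,-0.001,0.01,-0.37,0.406,0.12,-0.001,-0.001,0.01,-0.37,0.406,0.17,-0.001,-0.001,0.01,-0.37,0.406,0.17,-0.001,-0.001,0.01,-0.37,0.406,0.17,-0.001,-0.001,0.01]}}

```text
t: 35.95
tool_pos: [0.3974, -0.1322, 0.1502]
tool_rot: [3.117, -0.377, -0.003]
contact_force: [-0.1, 0.4, 0.3]
opening: 0.0642
grip_force: 0.0
```

Run:
```python
from h import *
print(tomove([.399,-.129,.092],down(-103.5)))
```

```text
[ 0.0015 -0.006   0.0969  0.001   0.0009 -0.0034]
```

{"method": "apply_moves", "body": {"rows": [0.0015,-0.006,0.04,0.001,0,-0.003,0.0015,-0.006,0.08,0.001,0,-0.003,0.0015,-0.006,0.097,0.001,0,-0.003,0.0015,-0.006,0.097,0.001,0,-0.003,0.0015,-0.006,0.097,0.001,0,-0.003]}}

```text
t: 36.45
tool_pos: [0.4005, -0.129, 0.0934]
tool_rot: [3.119, -0.368, 0.003]
contact_force: [0.6, -1.3, -0.2]
opening: 0.0641
grip_force: 0.0
```

{"method": "apply_moves", "body": {"rows": [0,0,0,0,0,0,0,0,0,0,0,0,0,0,0,0,0,0,0,0,0,0,0,0,0,0,0,0,0,0,0,0,0,0,0,0,0,0,0,0,0,0], "grip": 0.1, "grip_force": 60}}

```text
t: 37.15
tool_pos: [0.4002, -0.1288, 0.093]
tool_rot: [3.119, -0.368, 0.001]
contact_force: [-0.7, -0.1, 6.7]
opening: 0.0217
grip_force: 58.7
```

{"method": "apply_moves", "body": {"rows": [0,0,-0.02,0,0,0,0,0,-0.06,0,0,0,0,0,-0.12,0,0,0,0,0,-0.2,0,0,0,0,0,-0.2,0,0,0,0,0,-0.2,0,0,0]}}

```text
t: 37.75
tool_pos: [0.3999, -0.1285, 0.213]
tool_rot: [3.119, -0.368, 0.003]
contact_force: [-0.4, -0.5, -3.4]
opening: 0.0215
grip_force: 59.0
```

Run:
```python
from h import *
o=ctrl.get_obs();print(o["contact_force"])
print(tomove([.603,-.232,.21],down(-102.9)))
```

```text
[-0.36321384 -0.50476849 -3.44635882]
[ 3.694e-01  8.890e-02  5.900e-03  3.000e-04 -1.300e-03 -6.300e-03]
```

{"method": "apply_moves", "body": {"rows": [0.37,0.09,0,0,-0.001,-0.006,0.37,0.09,0,0,-0.001,-0.006,0.37,0.09,0,0,-0.001,-0.006,0.37,0.09,0,0,-0.001,-0.006,0.37,0.09,0,0,-0.001,-0.006,0.37,0.09,0,0,-0.001,-0.006,0.37,0.09,0,0,-0.001,-0.006,0.37,0.09,0,0,-0.001,-0.006,0.37,0.09,0,0,-0.001,-0.006]}}

```text
t: 38.65
tool_pos: [0.6016, -0.2318, 0.2108]
tool_rot: [-3.121, 0.353, 0.006]
contact_force: [-0.0, 0.4, -1.9]
opening: 0.0219
grip_force: 59.0
```

Run:
```python
from h import *
print(tomove([.602,-.2333,.145],down(-102.9)))
im,(H,S,V),W=topview("t18")
z=.213-.093+.009;print("lid held",rect("top",(W[...,2]>.105)&(W[...,2]<.135),z,(290,150,410,250)))
```

```text
[ 0.0016  0.0023  0.1097 -0.0004  0.0025 -0.0002]
lid held (array([ 611.8, -177.6,  124.2,   57.3,  -13.3]), array([328.23021583, 188.04316547]))
```

{"method": "apply_moves", "body": {"rows": [0.0015,0.002,0.04,0,0.002,0,0.0015,0.002,0.08,0,0.002,0,0.0015,0.002,0.102,0,0.002,0,0.0015,0.002,0.106,0,0.002,0,0.0015,0.002,0.106,0,0.002,0]}}

```text
t: 39.2
tool_pos: [0.6032, -0.2338, 0.1481]
tool_rot: [-3.122, 0.354, -0.001]
contact_force: [0.3, 0.6, -3.1]
opening: 0.0218
grip_force: 59.0
```

{"method": "apply_moves", "body": {"rows": [0,0,0.005,0,0,0,0,0,0.01,0,0,0,0,0,0.014,0,0,0,0,0,0.014,0,0,0,0,0,0.014,0,0,0]}}

```text
t: 39.7
tool_pos: [0.6034, -0.234, 0.1396]
tool_rot: [-3.122, 0.354, -0.001]
contact_force: [0.1, -0.0, -2.6]
opening: 0.0216
grip_force: 59.0
```

{"method": "apply_moves", "body": {"rows": [0,0,0.003,0,0,0,0,0,0.005,0,0,0,0,0,0.005,0,0,0]}}

```text
t: 40.0
tool_pos: [0.6035, -0.234, 0.1371]
tool_rot: [3.122, -0.354, 0.002]
contact_force: [-1.4, 0.7, 0.9]
opening: 0.0219
grip_force: 59.4
```

{"method": "apply_moves", "body": {"rows": [0,0,0,0,0,0,0,0,0,0,0,0,0,0,0,0,0,0,0,0,-0.05,0,0,0,0,0,-0.12,0,0,0,0,0,-0.2,0,0,0,0,-0.15,-0.2,0,0,0,0,-0.3,-0.2,0,0,0,0,-0.4,-0.2,0,0,0,0,-0.5,-0.2,0,0,0,0,-0.5,-0.2,0,0,0], "grip": 0.7}}

```text
t: 41.1
tool_pos: [0.6594, 0.0116, 0.257]
tool_rot: [3.122, -0.354, 0.003]
contact_force: [1.1, 0.0, -0.6]
opening: 0.0598
grip_force: 0.0
```

Run:
```python
from h import *
im,(H,S,V),W=topview("t19")
mk=(W[...,2]>.044)&(W[...,2]<.065)
print("lid",rect("top",mk,.0535,(300,165,395,235)))
w=W[165:235,300:395].reshape(-1,3);k=(w[:,2]>.044)&(w[:,2]<.062);A=np.c_[w[k][:,:2]-[.6,-.23],np.ones(k.sum())]
print("plane",np.linalg.lstsq(A,w[k][:,2],rcond=None)[0],k.sum())
print("counter",rect("top",(W[...,2]>.018)&(W[...,2]<.04),.0287,(130,186,176,226)))
print("red",rect("top",((H<8)|(H>172))&(S>120),.014,(140,208,168,225)))
print("tool",ctrl.get_obs()["tool_pos"])
```

```text
lid (array([ 602.4, -232.5,  164.2,  124.3,   77.1]), array([346.44174757, 199.40776699]))
plane [0.00140974 0.00038789 0.05388247] 2726
counter (array([590. , 299.3,  74.4,  51.7,  12.2]), array([153.        , 204.23170732]))
red (array([561.6, 294.8,  18.9,  12.5, -75.9]), array([156.15789474, 215.36842105]))
tool [0.66014366 0.01874357 0.25698507]
```

The lid is home: the top is flat at 53.9 mm, the same as at the start. The counter hasn't moved. Next, push its key with closed fingers.

Run:
```python
from h import *
print(tomove([.520,.284,.2],down(14.5-90)),tomove([.520,.284,.082],down(14.5-90)))
```

```text
[-0.3245 -0.38    0.0968 -0.0035 -0.0018 -0.301 ] [-0.3248 -0.3788  0.2934 -0.0035 -0.0018 -0.301 ]
```

{"method": "apply_moves", "body": {"rows": [-0.3245,-0.38,0,-0.003,-0.002,-0.301,-0.3245,-0.38,0,-0.003,-0.002,-0.301,-0.3245,-0.38,0,-0.003,-0.002,-0.301,-0.3245,-0.38,0,-0.003,-0.002,-0.301,-0.3245,-0.38,0,-0.003,-0.002,-0.301,-0.3245,-0.38,0,-0.003,-0.002,-0.301,-0.3245,-0.38,0,-0.003,-0.002,-0.301,-0.3245,-0.38,0.08,-0.003,-0.002,-0.301,-0.3245,-0.38,0.1,-0.003,-0.002,-0.301,-0.3245,-0.38,0.1,-0.003,-0.002,-0.301,-0.3245,-0.38,0.1,-0.003,-0.002,-0.301], "grip": 0, "grip_force": 30}}

```text
t: 42.25
tool_pos: [0.5212, 0.2749, 0.1971]
tool_rot: [3.113, 0.385, -0.004]
contact_force: [0.8, -0.0, 0.0]
opening: -0.0004
grip_force: 0.0
```

Run:
```python
from h import *
print(tomove([.520,.284,.082],down(14.5-90)))
i,_=ctrl.get_image("scene");H,S,V=cv2.split(cv2.cvtColor(i,cv2.COLOR_BGR2HSV))
i0=cv2.imread("pics/scene0.png");H0,S0,V0=cv2.split(cv2.cvtColor(i0,cv2.COLOR_BGR2HSV))
for h,s in((H,S),(H0,S0)):
  try: print(rect("scene",((h<8)|(h>172))&(s>120),.02,(298,145,325,168)))
  except Exception as e: print("none")
```

```text
[ 0.0024 -0.016   0.1918  0.0026  0.0019 -0.0045]
(array([561.8, 290.6,  18.7,   9. , -62.4]), array([306.25 , 154.375]))
(array([561.8, 290.6,  18.7,   9. , -62.4]), array([306.25 , 154.375]))
```

{"method": "apply_moves", "body": {"rows": [0.0024,-0.014,0.07,0.002,0,-0.004,0.0024,-0.014,0.14,0.002,0,-0.004,0.0024,-0.014,0.18,0.002,0,-0.004,0.0024,-0.014,0.19,0.002,0,-0.004,0.0024,-0.014,0.19,0.002,0,-0.004,0.0024,-0.014,0.19,0.002,0,-0.004]}}

```text
t: 42.9
tool_pos: [0.5214, 0.2839, 0.0852]
tool_rot: [3.116, 0.397, 0.002]
contact_force: [0.8, 0.1, 0.3]
opening: -0.0
grip_force: 0.0
```

{"method": "apply_moves", "body": {"rows": [0.01,0,0,0,0,0,0.02,0,0,0,0,0,0.03,0,0,0,0,0,0.04,0,0,0,0,0,0.05,0,0,0,0,0,0.06,0,0,0,0,0,0.07,0,0,0,0,0,0.08,0,0,0,0,0,0.08,0,0,0,0,0]}}

```text
t: 43.8
tool_pos: [0.567, 0.2957, 0.0824]
tool_rot: [3.115, 0.397, -0.003]
contact_force: [-0.6, 0.1, -0.7]
opening: -0.0001
grip_force: 0.0
```

Run:
```python
from h import *
im,(H,S,V),W=topview("t20")
try: print("counter",rect("top",(W[...,2]>.018)&(W[...,2]<.032),.0287,(130,176,176,226)))
except Exception as e: print(e)
i,_=ctrl.get_image("scene");H,S,V=cv2.split(cv2.cvtColor(i,cv2.COLOR_BGR2HSV))
try: print("red",rect("scene",((H<8)|(H>172))&(S>120),.02,(298,140,335,172)))
except Exception as e: print("none")
o=ctrl.get_obs();print(o["tool_pos"],o["contact_force"])
```

```text
counter (array([621.7, 301.1,  59.9,  36.4,  14.4]), array([154.11111111, 192.27777778]))
red (array([583.7, 295.5,  20.9,   9. , -77.8]), array([311.33333333, 157.33333333]))
[0.56629018 0.29554498 0.08222447] [-0.44575214 -0.85934815  0.05247124]
```

{"method": "apply_moves", "body": {"rows": [0.008,0,0,0,0,0,0.016,0,0,0,0,0,0.022,0,0,0,0,0,0.028,0,0,0,0,0,0.028,0,0,0,0,0,0.028,0,0,0,0,0]}}

```text
t: 44.5
tool_pos: [0.5826, 0.2998, 0.0823]
tool_rot: [3.115, 0.397, -0.004]
contact_force: [0.3, -0.1, 0.4]
opening: -0.0001
grip_force: 0.0
```

{"method": "apply_moves", "body": {"rows": [0.004,0,0,0,0,0,0.006,0,0,0,0,0,0.008,0,0,0,0,0,0.008,0,0,0,0,0,0.008,0,0,0,0,0]}}

```text
t: 45.0
tool_pos: [0.5869, 0.3009, 0.0822]
tool_rot: [3.115, 0.397, -0.005]
contact_force: [-1.9, 0.0, 1.2]
opening: 0.0001
grip_force: 0.5
```

{"method": "apply_moves", "body": {"rows": [0.003,0,0,0,0,0,0.005,0,0,0,0,0,0.005,0,0,0,0,0,0.005,0,0,0,0,0]}}

```text
t: 45.4
tool_pos: [0.5897, 0.3016, 0.0821]
tool_rot: [3.115, 0.397, -0.006]
contact_force: [-3.0, -0.7, 1.4]
opening: 0.0002
grip_force: 1.2
```

{"method": "apply_moves", "body": {"rows": [0.002,0,0,0,0,0,0.004,0,0,0,0,0,0.004,0,0,0,0,0,0.004,0,0,0,0,0]}}

```text
t: 45.8
tool_pos: [0.592, 0.3022, 0.0821]
tool_rot: [3.115, 0.397, -0.006]
contact_force: [-2.7, -1.7, 2.6]
opening: 0.0005
grip_force: 1.8
```

{"method": "apply_moves", "body": {"rows": [0.002,0,0,0,0,0,0.004,0,0,0,0,0,0.004,0,0,0,0,0,0.004,0,0,0,0,0]}}

```text
t: 46.2
tool_pos: [0.5931, 0.3025, 0.082]
tool_rot: [3.114, 0.397, -0.012]
contact_force: [-9.0, -3.4, 6.7]
opening: -0.0
grip_force: 4.9
```

{"method": "apply_moves", "body": {"rows": [0.002,0,0,0,0,0,0.003,0,0,0,0,0,0.003,0,0,0,0,0,0.003,0,0,0,0,0]}}

```text
t: 46.6
tool_pos: [0.5935, 0.3026, 0.0819]
tool_rot: [3.113, 0.397, -0.019]
contact_force: [-15.0, -4.9, 10.8]
opening: -0.0003
grip_force: 7.8
```

Run:
```python
from h import *
o=ctrl.get_obs();print(o["tool_pos"],o["contact_force"])
i,_=ctrl.get_image("scene");cv2.imwrite("pics/s21.png",cv2.resize(i[110:200,280:380],None,fx=6,fy=6,interpolation=2))
```

```text
[0.59351865 0.30262771 0.08192421] [-15.00143225  -4.86022457  10.79837733]
```

View pics/s21.png

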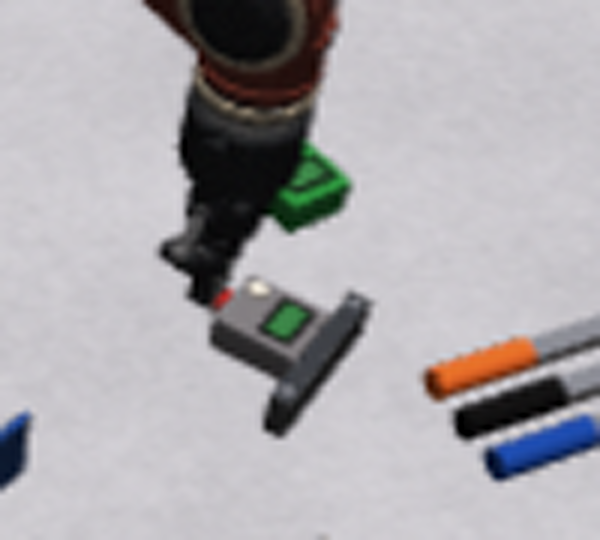

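The counter sits flush against the stop at (320,330), with the key pressed under about 15 N. Let go and retreat.

{"method": "apply_moves", "body": {"rows": [-0.006,0,0,0,0,0,-0.015,0,0,0,0,0,-0.03,0,0,0,0,0,-0.06,0,0,0,0,0,-0.1,0,0,0,0,0,-0.1,0,0,0,0,0,-0.1,0,-0.1,0,0,0,-0.1,0,-0.2,0,0,0,-0.1,0.15,-0.25,0,0,0,-0.1,0.25,-0.25,0,0,0,-0.1,0.25,-0.25,0,0,0,-0.1,0.25,-0.25,0,0,0]}}

```text
t: 47.85
tool_pos: [0.579, 0.1396, 0.2357]
tool_rot: [3.115, 0.389, 0.006]
contact_force: [1.5, 0.5, -0.1]
opening: 0.0003
grip_force: 0.0
```

Run:
```python
from h import *
im,(H,S,V),W=topview("t22")
for _ in range(1):
  print("counter",rect("top",(W[...,2]>.018)&(W[...,2]<.031),.0287,(130,176,176,226)))
  print("red",rect("top",((H<8)|(H>172))&(S>120),.014,(135,190,168,225)))
print("lid",rect("top",(W[...,2]>.044)&(W[...,2]<.065),.0535,(300,165,395,235)))
print("drv",rect("top",((H<8)|(H>172))&(S>120),.01,(180,120,260,150)))
i0=cv2.imread("pics/top0.png").astype(int)
for n,(u0,v0,u1,v1) in dict(cup=(295,115,335,155),stem=(400,160,440,192),drv=(180,120,262,150)).items():
  print(n,np.abs(im[v0:v1,u0:u1].astype(int)-i0[v0:v1,u0:u1]).mean())
print(ctrl.get_obs()["t"])
```

```text
Traceback (most recent call last):
  File "h.py", line 14, in rect
    c=max(cs,key=cv2.contourArea)[:,0,:]
      ~~~^^^^^^^^^^^^^^^^^^^^^^^^
ValueError: max() iterable argument is empty
```

{"method": "apply_moves", "body": {"rows": [-0.1,0.1,0,0,0,0,-0.15,0.2,0,0,0,0,-0.2,0.3,0,0,0,0,-0.2,0.3,0,0,0,0,-0.2,0.3,0,0,0,0,-0.2,0.3,0,0,0,0]}}

```text
t: 48.5
tool_pos: [0.505, -0.0621, 0.2328]
tool_rot: [3.116, 0.392, -0.004]
contact_force: [0.4, 1.3, 0.1]
opening: 0.0
grip_force: 0.0
```

Run:
```python
from h import *
im,(H,S,V),W=topview("t23")
def t(n,*a):
  try: print(n,rect("top",*a))
  except Exception as e: print(n,"none")
t("counter",(W[...,2]>.018)&(W[...,2]<.031),.0287,(130,170,176,226))
t("red",((H<8)|(H>172))&(S>120),.014,(130,185,175,225))
t("lid",(W[...,2]>.044)&(W[...,2]<.065),.0535,(300,165,395,235))
i0=cv2.imread("pics/top0.png").astype(int)
for n,(u0,v0,u1,v1) in dict(cup=(295,115,335,155),stem=(400,160,440,192),drv=(180,120,262,150)).items():
  print(n,np.abs(im[v0:v1,u0:u1].astype(int)-i0[v0:v1,u0:u1]).mean())
o=ctrl.get_obs();print(o["t"],o["tool_pos"])
```

```text
counter (array([636.5, 300.1, 108.1,  78.4, -72.9]), array([150.88235294, 184.42016807]))
red (array([604.3, 305.6,  17.2,  14.2, -87.4]), array([153.21052632, 200.31578947]))
lid (array([ 602.4, -232.5,  164.2,  124.2,   77.1]), array([346.84541063, 198.9468599 ]))
cup 9.002083333333333
stem 10.259375
drv 9.248509485094852
48.55 [ 0.50531878 -0.06096091  0.2328565 ]
```

```bash
python3 -c "
from station import ctrl
print(ctrl.finish_job())"
```

```text
the job is handed in; nothing more can be done
None
```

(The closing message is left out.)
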